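Spring-clamp a barrel lid and weight its glued crown seam

TASK

The barrel-top casket lid has just been glued: with the spring puller, not the fingers, stretch the two springs of the gluing frame and hook each spring's ring fully down onto its anchor post, so that they draw the clamp bar home against the lid, then lay the puller back in its stand. Only after that, balance every leather weight that is out on the bench on top of the lid's crown, centred on the seam and in a row along it with a clear gap between neighbours. Leave the other things on the bench where they are.

Things in the scene. Friction and masses are not known exactly. Their poses are not given: they have to be found in the camera images.
- crown (a point): Mid-point of the crown of a painted barrel-top lid (150 mm wide, 230 mm long, top curved about y with radius 95 mm), on its surface, 97 mm above the bench. Fixed in a gluing frame that stands at a new place and angle each time. y runs along the crown line (thin dark seam), x square to it towards the anchor posts, z up. A fence as high as the clamp bar stands along the lid's +x side.
- clamp_bar (a joint): Sliding wooden clamp bar, 330 x 24 mm, top 65 mm above the bench, along the robot's side of the lid: 0 slack, 0.004 m home against the lid. Slides along the frame's x with slight friction (under 2 N); both springs pivot on it and draw it home when hooked. The frame's board, 370 mm along y, reaches 130 mm behind and 120 mm beyond the crown along x.
- puller_grip (a point): Spring puller, 0.14 kg: where to grip its wooden handle, on the tool's axis. Handle 22 x 22 mm, from 30 mm on the fork side to 80 mm on the butt side of this point. x points from the fork to the butt, z up as it lies in its stand. It is used as it lies: gripped from above, prongs down, pulled towards its butt.
- puller_tip (a point): Fork of the puller (axes as the grip point): midway between its two prongs, at the height of the toes, 80 mm on the -x side of and 38.3 mm below the grip point. Prongs 5 mm thick, 26 mm apart (centres, along y), hang from a cross bar on the tool axis; each ends in a toe 4.4 mm thick that reaches 7 mm to +x of the prong's centre line, its bottom 2.2 mm below this point.
- stand_seat (a point): Place of the grip point when the puller lies in its fixed wooden stand, 48.5 mm above the bench; x as the puller's x. Stand: plate 190 x 70 x 8 mm on which the toes stand, and a block 52 to 78 mm on the +x side of this point that carries the handle's butt level between cheeks 36 mm apart, which reach 1 mm above the tool axis.
- eye_left (a point): Free end of the left (+y side) tension spring: middle of its flat D-ring's outermost cross wire. x points along the spring away from its pivot on the clamp bar. Ring: 3.5 mm wire, 41 mm clear width, parallel for 20 mm back from here, then narrowing. Slack, it hangs about 8 degrees down, 18 mm clear of the frame's board, up to 9 degrees aside; swings 17 degrees aside, 23 up.
- ring_left (a joint): Stretch of the left spring in m: 0 slack, about 0.026 when its ring is on its post. Force = 2.25 N + 150 N/m x stretch (about 6 N on the post). Pivot at the clamp bar, 114 mm from the ring's cross wire when slack, 145 mm to the +y side of the lid's middle.
- post_left (a point): Left anchor post of the gluing frame, on its axis at the height of a seated ring's wire, 42 mm above the bench. Steel pin 8 mm thick, round top 59.5 mm above the bench; a collar 18 mm wide, up to 40 mm above the bench, carries the ring. Board under it 18 mm above the bench. x as the crown's: away from the clamp bar, the direction of pull.
- eye_right (a point): Free end of the right (-y side) tension spring: middle of its flat D-ring's outermost cross wire. x points along the spring away from its pivot on the clamp bar. Ring: 3.5 mm wire, 41 mm clear width, parallel for 20 mm back from here, then narrowing. Slack, it hangs about 8 degrees down, 18 mm clear of the frame's board, up to 9 degrees aside; swings 17 degrees aside, 23 up.
- ring_right (a joint): Stretch of the right spring in m: 0 slack, about 0.026 when its ring is on its post. Force = 2.25 N + 150 N/m x stretch (about 6 N on the post). Pivot at the clamp bar, 114 mm from the ring's cross wire when slack, 145 mm to the -y side of the lid's middle.
- post_right (a point): Right anchor post of the gluing frame, on its axis at the height of a seated ring's wire, 42 mm above the bench. Steel pin 8 mm thick, round top 59.5 mm above the bench; a collar 18 mm wide, up to 40 mm above the bench, carries the ring. Board under it 18 mm above the bench. x as the crown's: away from the clamp bar, the direction of pull.
- weight1_mid (a point): Centre of a leather-covered weight, a rounded block 40 x 32 x 30 mm (x, y, z), 0.25 to 0.45 kg. Two to four of these four are on the bench; the others are absent (None).
- weight2_mid (a point): Centre of a leather-covered weight, a rounded block 40 x 32 x 30 mm (x, y, z), 0.25 to 0.45 kg. Two to four of these four are on the bench; the others are absent (None).
- weight3_mid (a point): Centre of a leather-covered weight, a rounded block 40 x 32 x 30 mm (x, y, z), 0.25 to 0.45 kg. Two to four of these four are on the bench; the others are absent (None).
- weight4_mid (a point): Centre of a leather-covered weight, a rounded block 40 x 32 x 30 mm (x, y, z), 0.25 to 0.45 kg. Two to four of these four are on the bench; the others are absent (None).
- glue_jar: Bystander, not to be disturbed: squat jar with black cap, 60 mm wide, 75 mm tall; origin at its underside.
- mug: Bystander, not to be disturbed: white mug, 80 mm wide, 90 mm tall; origin at its underside.
- brush: Bystander, not to be disturbed: paint brush lying on the bench.
- spatula: Bystander, not to be disturbed: spatula lying on the bench.
- tape: Bystander, not to be disturbed: roll of tape lying flat, 90 mm across, 24 mm tall; origin at its underside.
- solvent: Bystander, not to be disturbed: brown glass bottle, 64 mm wide, 150 mm tall; origin at its underside.
- cork_block: Bystander, not to be disturbed: cork block 90 x 60 x 35 mm; origin at its underside.
Mind the look-alikes: they are no part of the job. Of the things that look like the part that bears puller_grip, the smaller one is meant.

How it is judged:
On the way, in this order (a step that is already met when the one before it is completed fails the run):
1. both rings are on their posts, before any weight is on the lid (value of joint each of ring_left, ring_right above 0.018 m and distance between eye_left and post_left below 0.014 m and distance between eye_right and post_right below 0.014 m and not (distance between weight1_mid and crown below 0.13 m) and not (distance between weight2_mid and crown below 0.13 m) and not (distance between weight3_mid and crown below 0.13 m) and not (distance between weight4_mid and crown below 0.13 m)), for 0.2 s.
2. the puller lies in its stand, both rings still hooked, before any weight is on the lid (all of step 1 and horizontal distance between puller_grip and stand_seat below 0.02 m and z of puller_grip in the frame of stand_seat between -0.006 and 0.006 m and angle between puller_grip's own z axis and vertical below 0.15 rad), for 0.2 s.
At the end, for the whole second after the job is handed in: Rings on their posts (wire within 14 mm of the post, stretch over 18 mm), bar home (over 3 mm), puller level in its stand (within 20 mm, height 6 mm), every weight at rest on the crown, its centre within 9 mm of the seam and 105 mm of the lid's middle, centres over 45 mm apart (value of joint each of ring_left, ring_right above 0.018 m and distance between eye_left and post_left below 0.014 m and distance between eye_right and post_right below 0.014 m and value of joint clamp_bar above 0.003 m and horizontal distance between puller_grip and stand_seat below 0.02 m and z of puller_grip in the frame of stand_seat between -0.006 and 0.006 m and angle between puller_grip's own z axis and vertical below 0.15 rad and x of weight1_mid in the frame of crown between -0.009 and 0.009 m and y of weight1_mid in the frame of crown between -0.105 and 0.105 m and z of weight1_mid in the frame of crown between 0.01 and 0.023 m and x of weight2_mid in the frame of crown between -0.009 and 0.009 m and y of weight2_mid in the frame of crown between -0.105 and 0.105 m and z of weight2_mid in the frame of crown between 0.01 and 0.023 m and x of weight3_mid in the frame of crown between -0.009 and 0.009 m and y of weight3_mid in the frame of crown between -0.105 and 0.105 m and z of weight3_mid in the frame of crown between 0.01 and 0.023 m and x of weight4_mid in the frame of crown between -0.009 and 0.009 m and y of weight4_mid in the frame of crown between -0.105 and 0.105 m and z of weight4_mid in the frame of crown between 0.01 and 0.023 m and distance between weight1_mid and weight2_mid above 0.045 m and distance between each of weight1_mid, weight2_mid and weight3_mid above 0.045 m and distance between each of weight1_mid, weight2_mid, weight3_mid and weight4_mid above 0.045 m); the robot touches nothing.
It fails at once if the gripper's fingers touch a spring's ring (contact force between the fingers and ring_left above 1 N or contact force between the fingers and ring_right above 1 N).
It fails at once if one of the other things on the bench is pushed more than 40 mm from its place (distance of any of glue_jar, mug, brush, spatula, tape, solvent, cork_block from where it was at the start of the episode above 0.04 m).
Of weight1, weight2, weight3, weight4 only 2 to 4 are there at a start; the rules pass over those that are not, and their reading is None.
At some moment in a run one of weight1, weight2, weight3, weight4 may be knocked a few centimetres aside while the robot is not near it.
It also fails if it takes over 210 s, if anything falls off the work surface, if the arm or the gripper's body presses on something with over 40 N, if the wrist force passes 120 N, or if a joint passes its speed limit or range.

ROBOT

A 7-joint arm with a two-finger parallel gripper is mounted at the origin on the work surface. World frame = base frame: x ahead of the robot, y to its left, z up, the work surface at z = 0. Lengths are in m, angles in rad, forces in N, time in s.
With the tool pointing down it reaches from about 0.425 to 0.925 m from the base axis. Payload 6.8 kg.
Tool frame: the origin (TCP) lies at the very end of the fingers, on their centre line; the grasp point (between the pads) lies 19 mm behind it (r.grip_depth is the distance from the TCP to the grasp point, in m); z points along the fingers, y is the direction in which the jaws open and shut (so a half turn about z gives the same grasp; the last joint's range is limited). The gripper opens to 85 mm and grips with 20 to 120 N. Pads are 22 mm wide; open, the fingers measure 114 mm over their backs; the gripper's body (76 mm by 85 mm) begins 54 mm behind the grasp point. The pads swing forward as they close: fully open they stand 13 mm farther back than shut.
Start: joints at [1.19, 0.477, 0.022, 1.555, -0.011, 1.109, -0.083], TCP at [0.182, -0.65, 0.231] pointing down, gripper open.
Joint ranges: [-2.96, 2.96], [-0.34, 2.1], [-1.41, 1.46], [0.24, 2.44], [-1.37, 4.51], [0.17, 1.92], [-2.96, 2.96]. Speed limits (rad/s): [2.39, 2.39, 3.14, 3.14, 3.14, 3.14, 3.14].

INTERFACE

Orientations are given as a rotation vector (axis times angle).
In Python, from bench import r, grab_frame gives the robot as it stands. The module is installed in compiled form; this text tells all that it offers.
- The arm moves only by the tool play_rows, never from a script. Its argument "increments" is a list of rows, each a list of 7 numbers: the shift along the tool's x, y, z in mm, then the turn, a rotation vector about the tool's x, y, z in rad, then the closure in counts, from 0 (fully open) to 255 (shut). In form: [[tx, ty, tz, rx, ry, rz, claw], ...]. A call has 1 to 5 rows; each row shifts and turns the pose as measured when the row begins, along the tool's axes as they then stand; what a row does not reach is not made up. A row lasts 1/10 s, in which the tool goes at most 50 mm and 8.59 degrees, less where a joint would pass 70% of its speed; a pose out of reach is approached as far as the arm can. A call is refused whole if a number of a shift passes 50 or a number of a turn 0.15, either way. A call with a gripper value outside its range is refused whole. The fingers move at their own pace and stop on an object; "force" is the grip in N (left out, the last holds). Time passes only in rows, so rows that do not move let the fingers close. It gives the time, the measured TCP pose, the force and the opening at its end, in the units of the state.
- r.get_obs(): the state, without advancing time (a new reading comes with each control period).
- grab_frame(name): name is "scene" or "top" or "wrist"; returns a dict with "color" (420x560x3 uint8, blue, green, red), "depth" (420x560 float32, m along the optical axis (not along the pixel's ray), 0 where there is no reading), "K" (3x3 intrinsics, pixels), "T" (4x4, takes a point from camera to world coordinates). Camera axes: x right, y up, looking along -z (the intrinsics and any distortion apply to the point x, -y, -z); pixel columns grow to the right and rows downward; lengths in m; the calibration is good to about 2 mm. A picture is of the moment at which its call begins.
- r.hand_in(): hands the job in, once; it reports no verdict.
The state is a dict: "clock": time; "joints": joint angles; "qvel": joint speeds; "tau": joint torques, N m; "tcp_pos": TCP position; "orientation": TCP orientation; "contact_force": force on the tool from outside, world axes, zero at the start; "moment": the same for the moment, N m; "grip_width": finger opening in m.
Only numpy, scipy, OpenCV 4.12 (cv2) and the standard library are available. Lean on these libraries where they do the work, as an engineer would, in place of code of your own. Each camera call takes 0.05 s, during which the arm holds its last target.

## Working session

There is one attempt and no reset: what is moved stays moved. The work goes in short steps, Python scripts to look and compute and a tool call to move; the robot and the scene stay as the last step left them, time stands still between calls to the robot, and variables do not carry over. Pictures are saved under pics/ and viewed, and the job is handed in when it is done.

Besides the shell and the picture viewer there is one more tool, called after "Call:" as name([rows], argument=value, ...), one row to a line, values as JSON. play_rows: Moves the arm, as the interface text tells. Its arguments: {"type":"object","properties":{"increments":{"type":"array","items":{"type":"array","items":{"type":"number"}}},"force":{"type":"number"}},"required":["increments"]}

```bash
mkdir -p pics
cat > h.py <<'E'
import numpy as np, cv2
from scipy.spatial.transform import Rotation as R
from bench import r, grab_frame
def snap(n,f):
    g=grab_frame(n); cv2.imwrite('pics/'+f,g['color']); np.savez('pics/'+f[:-4]+'.npz',**g); return g
def load(f): return np.load('pics/'+f+'.npz')
def ray(g,u,v):
    K=g['K'];T=g['T']
    d=np.linalg.inv(K)@np.array([u,v,1.0]); d=np.array([d[0],-d[1],-d[2]])
    return T[:3,3],T[:3,:3]@d
def onz(g,u,v,z):
    o,d=ray(g,u,v); return o+d*(z-o[2])/d[2]
def pt(g,u,v):
    o,d=ray(g,u,v); return o+d*float(g['depth'][int(round(v)),int(round(u))])
def cloud(g):
    h,w=g['depth'].shape; u,v=np.meshgrid(np.arange(w),np.arange(h))
    p=np.linalg.inv(g['K'])@np.stack([u.ravel(),v.ravel(),np.ones(h*w)])
    p=p*np.array([[1],[-1],[-1]])*g['depth'].ravel()
    return (g['T'][:3,:3]@p).T.reshape(h,w,3)+g['T'][:3,3]
def proj(g,P):
    T=g['T'];p=T[:3,:3].T@(np.array(P)-T[:3,3]); q=g['K']@np.array([p[0],-p[1],-p[2]]); return q[:2]/q[2]
E
python3 - <<'E'
from h import *
for n in('scene','top','wrist'):
    g=snap(n,n+'0.png'); print(n,g['T'].round(3).tolist(),g['K'].round(1).tolist())
print(r.get_obs())
E
```

```text
scene [[0.886, -0.227, 0.405, 1.146], [0.464, 0.48, -0.745, -1.181], [-0.025, 0.847, 0.531, 0.954], [0.0, 0.0, 0.0, 1.0]] [[472.0, 0.0, 282.1], [0.0, 472.0, 208.9], [0.0, 0.0, 1.0]]
top [[0.005, 0.983, -0.185, 0.211], [-1.0, 0.007, 0.01, 0.013], [0.011, 0.185, 0.983, 1.621], [0.0, 0.0, 0.0, 1.0]] [[529.8, 0.0, 275.9], [0.0, 529.8, 213.7], [0.0, 0.0, 1.0]]
wrist [[0.269, 0.915, 0.301, 0.258], [-0.963, 0.257, 0.081, -0.629], [-0.003, -0.312, 0.95, 0.375], [0.0, 0.0, 0.0, 1.0]] [[358.4, 0.0, 279.6], [0.0, 358.4, 204.8], [0.0, 0.0, 1.0]]
{'clock': 0.15, 'joints': array([ 1.18990995,  0.47761237,  0.02235599,  1.55618374, -0.01149039,
        1.10927676, -0.08310512]), 'qvel': array([-0.00065844, -0.00398714,  0.00055138, -0.00274953, -0.00050374,
       -0.00038042, -0.00151935]), 'tau': array([ 2.05320677e-03, -5.96927941e+01,  1.60997763e+00, -2.81494814e+01,
        1.27008665e-02,  6.49574271e-03,  2.04965568e-05]), 'tcp_pos': array([ 0.1817278 , -0.64962971,  0.23056494]), 'orientation': array([-3.11110586e+00, -4.26999075e-01,  4.53328509e-04]), 'contact_force': array([ 0.06561997, -0.57854   , -0.20320237]), 'moment': array([ 0.00538842, -0.04214911,  0.02716302]), 'grip_width': 0.08548591874802661}
```

View pics/scene0.png

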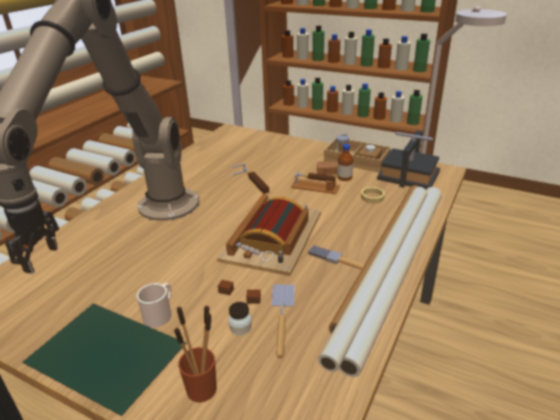

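View pics/top0.png

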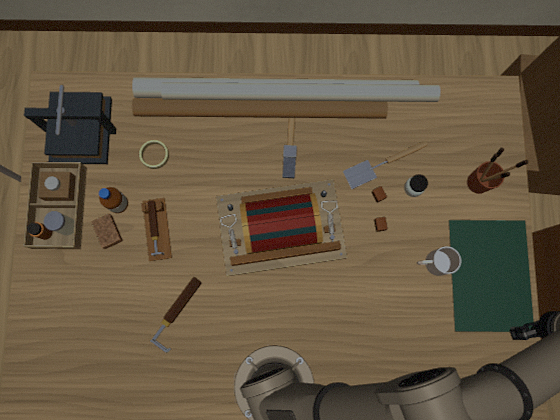

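View pics/wrist0.png

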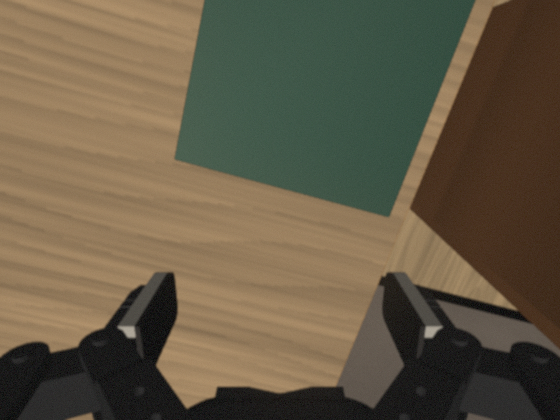

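Run:
```python
from h import *
a=load('top0')['color']
cv2.imwrite('pics/c1.png',cv2.resize(np.clip(a[175:285,205:355].astype(float)*1.6,0,255).astype(np.uint8),None,fx=5,fy=5,interpolation=3))
cv2.imwrite('pics/c2.png',cv2.resize(np.clip(a[170:370,20:220].astype(float)*1.6,0,255).astype(np.uint8),None,fx=3,fy=3,interpolation=3))
cv2.imwrite('pics/c3.png',cv2.resize(np.clip(a[130:290,330:490].astype(float)*1.6,0,255).astype(np.uint8),None,fx=3.6,fy=3.6,interpolation=3))
a=load('scene0')['color']
cv2.imwrite('pics/c4.png',cv2.resize(a[150:350,130:390],None,fx=3,fy=3,interpolation=3))
```

```text
(no output)
```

View pics/c1.png

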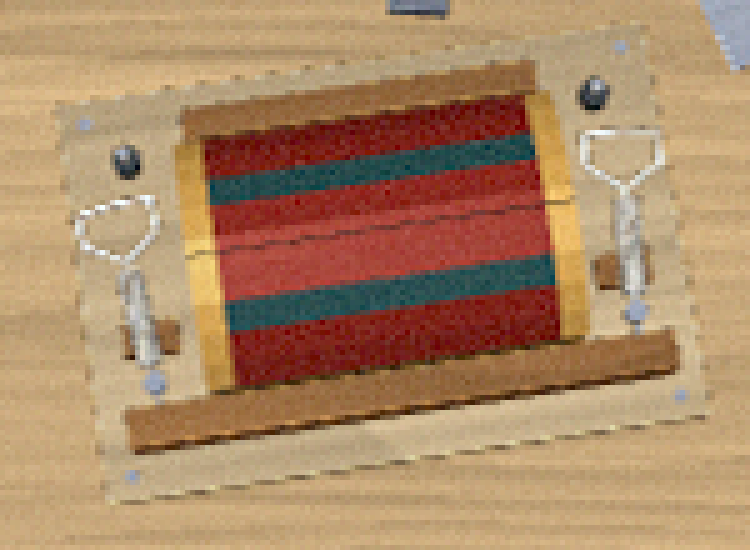

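View pics/c2.png

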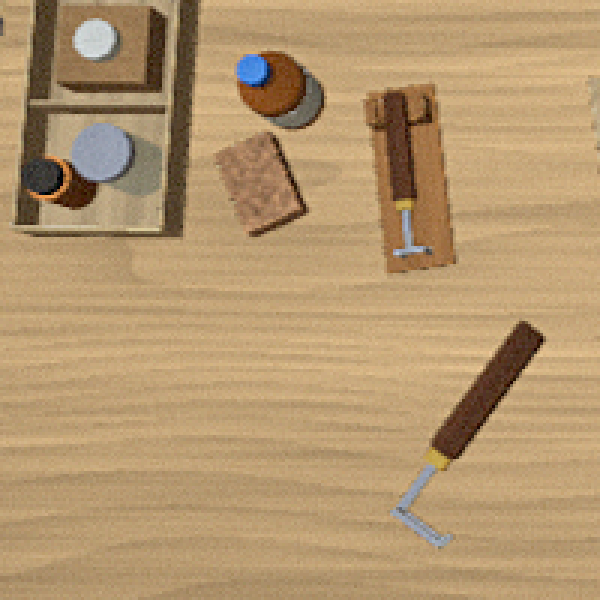

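View pics/c3.png

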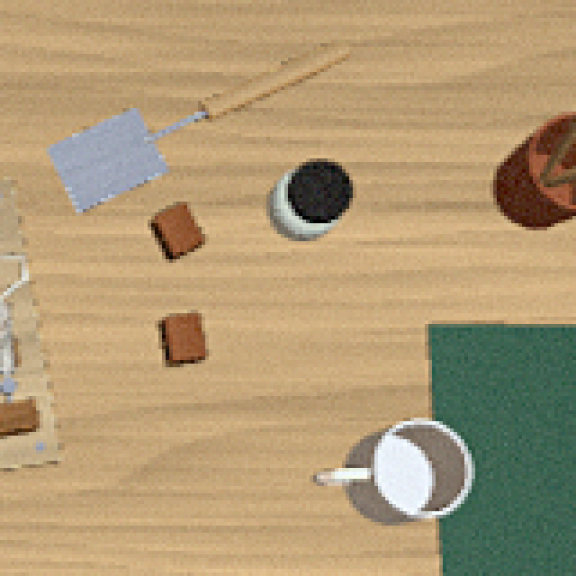

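View pics/c4.png

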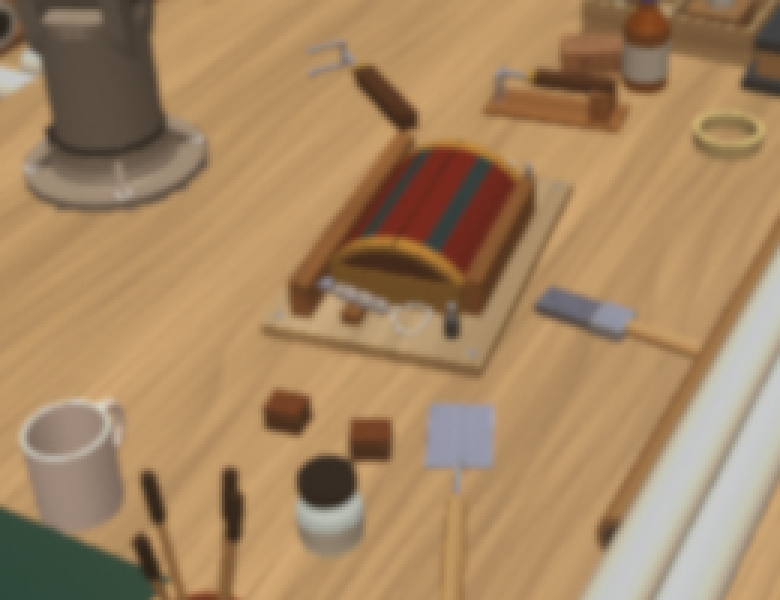

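Run:
```python
from h import *
g=load('top0')
for n,u,v,z in [('postL',230,207,.0595),('postR',323.5,193.5,.0595),('eyeL',228.5,215.5,.038),('eyeR',329,201.5,.038),('crownL',242.5,226,.097),('crownR',320,215,.097),('w1',379,194,.03),('w2',381,224,.03),('handbutt',152,201,.06),('handfork',155,236,.06),('grip',153.5,224,.0595),('mug',443,262,.09),('jar',419,183,.075),('solv',110,199,.15),('spat',360,174,0.005),('lookalike',192,289,.01)]:
    print(n,onz(g,u,v,z).round(3),pt(g,u,v).round(3))
o=r.get_obs(); M=R.from_rotvec(o['orientation']).as_matrix(); print(M.round(3))
w=load('wrist0'); print(M.T@(w['T'][:3,3]-o['tcp_pos']),(M.T@w['T'][:3,:3]).round(3))
```

```text
postL [0.525 0.135 0.06 ] [0.528 0.136 0.045]
postR [ 0.568 -0.147  0.06 ] [ 0.573 -0.149  0.037]
eyeL [0.503 0.141 0.038] [0.506 0.142 0.017]
eyeR [ 0.548 -0.165  0.038] [ 0.552 -0.168  0.018]
crownL [0.461 0.094 0.097] [0.461 0.095 0.095]
crownR [ 0.495 -0.132  0.097] [ 0.509 -0.139  0.021]
w1 [ 0.575 -0.321  0.03 ] [ 0.574 -0.32   0.034]
w2 [ 0.481 -0.324  0.03 ] [ 0.48  -0.324  0.034]
handbutt [0.541 0.369 0.06 ] [0.542 0.37  0.056]
handfork [0.435 0.355 0.06 ] [0.435 0.356 0.058]
grip [0.471 0.362 0.06 ] [0.473 0.364 0.051]
mug [ 0.36  -0.488  0.09 ] [ 0.368 -0.517  0.002]
jar [ 0.599 -0.434  0.075] [ 0.603 -0.437  0.061]
solv [0.527 0.468 0.15 ] [0.534 0.477 0.12 ]
spat [ 0.645 -0.268  0.005] [ 0.644 -0.268  0.007]
lookalike [0.282 0.248 0.01 ] [0.281 0.245 0.032]
[[ 0.963  0.269 -0.   ]
 [ 0.269 -0.963  0.001]
 [-0.    -0.001 -1.   ]]
[ 0.07948129  0.00033651 -0.14417452] [[-0.     0.95   0.311]
 [ 1.    -0.     0.001]
 [ 0.001  0.311 -0.95 ]]
```

```bash
cat >> h.py <<'E'
def yawR(psi): return np.array([[np.cos(psi),np.sin(psi),0],[np.sin(psi),-np.cos(psi),0],[0,0,-1.]])
def plan(p,psi,n=None,claw=0,step=45,o=None):
    o=o or r.get_obs(); M=R.from_rotvec(o['orientation']).as_matrix(); P=o['tcp_pos']
    p=np.array(p); rv=R.from_matrix(M.T@yawR(psi)).as_rotvec()
    d=(p-P)*1000
    n=n or int(max(1,np.ceil(np.linalg.norm(d)/step),np.ceil(np.linalg.norm(rv)/.145)))
    print('from',P.round(4),'yaw',round(float(np.arctan2(M[1,0],M[0,0])),4),'tilt',round(float(np.degrees(np.arccos(-M[2,2]))),2),'n',n)
    for i in range(n):
        Mi=M@R.from_rotvec(rv*i/n).as_matrix(); t=Mi.T@d/n
        print([round(float(x),1) for x in t]+[round(float(x),3) for x in rv/n]+[claw])
E
python3 -c "
from h import *
plan([.44,-.02,.35],.27+3.02-2*np.pi+6.2832)"
```

```text
from [ 0.1817 -0.6496  0.2306] yaw 0.2728 tilt 0.08 n 21
[19.9, -25.6, -5.7, -0.0, -0.0, -0.144, 0]
[23.4, -22.5, -5.7, -0.0, -0.0, -0.144, 0]
[26.3, -18.9, -5.7, -0.0, -0.0, -0.144, 0]
[28.8, -14.9, -5.7, -0.0, -0.0, -0.144, 0]
[30.6, -10.6, -5.7, -0.0, -0.0, -0.144, 0]
[31.8, -6.1, -5.7, -0.0, -0.0, -0.144, 0]
[32.4, -1.5, -5.7, -0.0, -0.0, -0.144, 0]
[32.3, 3.1, -5.7, -0.0, -0.0, -0.144, 0]
[31.5, 7.7, -5.7, -0.0, -0.0, -0.144, 0]
[30.0, 12.1, -5.7, -0.0, -0.0, -0.144, 0]
[28.0, 16.3, -5.7, -0.0, -0.0, -0.144, 0]
[25.4, 20.2, -5.7, -0.0, -0.0, -0.144, 0]
[22.2, 23.6, -5.7, -0.0, -0.0, -0.144, 0]
[18.6, 26.5, -5.7, -0.0, -0.0, -0.144, 0]
[14.6, 28.9, -5.7, -0.0, -0.0, -0.144, 0]
[10.3, 30.7, -5.7, -0.0, -0.0, -0.144, 0]
[5.8, 31.9, -5.7, -0.0, -0.0, -0.144, 0]
[1.2, 32.4, -5.7, -0.0, -0.0, -0.144, 0]
[-3.4, 32.2, -5.7, -0.0, -0.0, -0.144, 0]
[-8.0, 31.4, -5.7, -0.0, -0.0, -0.144, 0]
[-12.4, 29.9, -5.7, -0.0, -0.0, -0.144, 0]
```

Call:
play_rows([
  [20,-26,-10,0,0,-0.145,0],
  [23,-22,-10,0,0,-0.145,0],
  [26,-19,-10,0,0,-0.145,0],
  [29,-15,-10,0,0,-0.145,0],
  [31,-11,-10,0,0,-0.145,0],
])

```text
clock: 0.65
tcp_pos: [0.2388, -0.4957, 0.2776]
orientation: [-2.738, -1.524, 0.004]
contact_force: [-0.0, -0.3, -0.2]
grip_width: 0.0853
```

Call:
play_rows([
  [32,-6,-10,0,0,-0.145,0],
  [32,-2,-10,0,0,-0.145,0],
  [32,3,-10,0,0,-0.145,0],
  [31,8,-10,0,0,-0.145,0],
  [30,12,-10,0,0,-0.145,0],
])

```text
clock: 1.15
tcp_pos: [0.2954, -0.3372, 0.329]
orientation: [-1.988, -2.419, 0.0]
contact_force: [1.2, -0.2, 1.1]
grip_width: 0.0854
```

```bash
python3 -c "
from h import *
print(r.get_obs()['joints'])
plan([.44,-.02,.35],.27+3.02)"
```

```text
[ 1.06561039  0.03483808 -0.3597991   1.91104513  0.0134441   1.20861228
  0.89607971]
from [ 0.2954 -0.3372  0.329 ] yaw 1.7657 tilt 0.61 n 11
[25.8, 18.5, -1.8, 0.0, -0.001, -0.139, 0]
[23.0, 21.9, -1.8, 0.0, -0.001, -0.139, 0]
[19.7, 24.8, -1.9, 0.0, -0.001, -0.139, 0]
[16.1, 27.3, -1.9, 0.0, -0.001, -0.139, 0]
[12.2, 29.3, -1.9, 0.0, -0.001, -0.139, 0]
[8.0, 30.7, -1.9, 0.0, -0.001, -0.139, 0]
[3.7, 31.5, -1.9, 0.0, -0.001, -0.139, 0]
[-0.7, 31.7, -1.9, 0.0, -0.001, -0.139, 0]
[-5.1, 31.3, -1.9, 0.0, -0.001, -0.139, 0]
[-9.3, 30.3, -1.9, 0.0, -0.001, -0.139, 0]
[-13.4, 28.7, -1.9, 0.0, -0.001, -0.139, 0]
```

Call:
play_rows([
  [26,18,-2,0,0,-0.14,0],
  [23,22,-2,0,0,-0.14,0],
  [20,25,-2,0,0,-0.14,0],
  [16,27,-2,0,0,-0.14,0],
  [12,29,-2,0,0,-0.14,0],
])

```text
clock: 1.65
tcp_pos: [0.3595, -0.1855, 0.3408]
orientation: [-0.995, -2.971, -0.002]
contact_force: [0.2, -0.9, 0.2]
grip_width: 0.0853
```

Call:
play_rows([
  [8,31,-2,0,0,-0.14,0],
  [4,31,-2,0,0,-0.14,0],
  [-1,32,-2,0,0,-0.14,0],
  [-5,31,-2,0,0,-0.14,0],
  [-9,30,-2,0,0,-0.14,0],
])

```text
clock: 2.15
tcp_pos: [0.4178, -0.032, 0.3509]
orientation: [0.13, -3.131, -0.003]
contact_force: [0.5, -0.3, -0.7]
grip_width: 0.0853
```

```bash
python3 -c "
from h import *
print(r.get_obs()['joints'])
plan([.44,-.02,.35],.27+3.02)
snap('wrist','w1.png');snap('top','top1.png')"
```

```text
[ 0.69016264 -0.02119883 -0.72918464  1.91249129 -0.01718413  1.25259869
  1.62004775]
from [ 0.4178 -0.032   0.3509] yaw -3.0589 tilt 0.46 n 1
[-23.1, 10.2, 0.8, 0.003, -0.007, -0.066, 0]
```

View pics/w1.png

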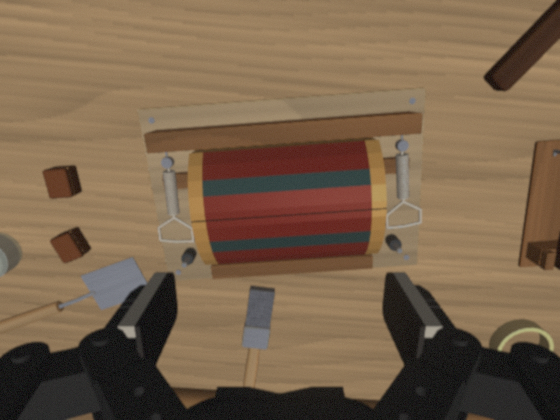

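View pics/top1.png

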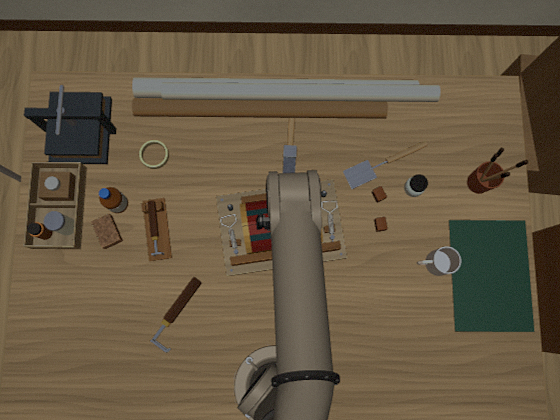

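Run:
```python
from h import *
a=load('w1')['color']
def c(f,x0,y0,x1,y1,s): cv2.imwrite('pics/'+f,cv2.resize(np.clip(a[y0:y1,x0:x1].astype(float)*1.5,0,255).astype(np.uint8),None,fx=s,fy=s,interpolation=3))
c('c5.png',140,80,240,290,3.8) if 0 else c('c5.png',140,140,250,280,4)
c('c6.png',340,130,450,270,4)
```

```text
(no output)
```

View pics/c5.png

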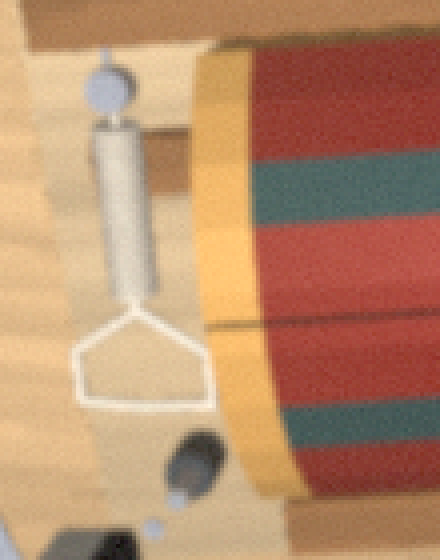

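View pics/c6.png

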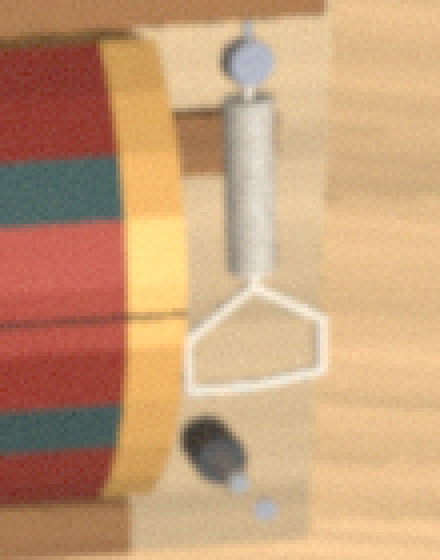

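Run:
```python
from h import *
g=load('w1')
q5=lambda x,y:(140+x/4-.375,140+y/4-.375)
q6=lambda x,y:(340+x/4-.375,130+y/4-.375)
for n,p,z in [('postR base?',q5(207,440),.018),('collarR top',q5(195,470),.04),('blobR',q5(178,500),.0595),('blob2R',q5(153,528),.018),('eyeR',q5(147,406),.038),('pivR',q5(110,90),.056),('eyeL',q6(258,387),.038),('pivL',q6(248,62),.056),('blobL',q6(240,483),.0595),('collarL',q6(222,460),.04),('eyeRa',q5(78,402),.038),('eyeRb',q5(214,408),.038),('eyeLa',q6(190,392),.038),('eyeLb',q6(326,374),.038)]:
    print(n,np.round(p,1),onz(g,*p,z).round(4),pt(g,*p).round(4))
# seam
s1=q5(205,328);s2=q6(187,315)
print(s1,s2,onz(g,*s1,.097),onz(g,*s2,.097))
```

```text
postR base? [191.4 249.6] [ 0.569  -0.1474  0.018 ] [ 0.5632 -0.1447  0.0301]
collarR top [188.4 257.1] [ 0.5703 -0.1465  0.04  ] [ 0.5696 -0.1462  0.0414]
blobR [184.1 264.6] [ 0.572  -0.1476  0.0595] [ 0.5719 -0.1476  0.0596]
blob2R [177.9 271.6] [ 0.6064 -0.1671  0.018 ] [ 0.6059 -0.1669  0.019 ]
eyeR [176.4 241.1] [ 0.5482 -0.1637  0.038 ] [ 0.548  -0.1635  0.0385]
pivR [167.1 162.1] [ 0.4344 -0.1697  0.056 ] [ 0.4335 -0.1686  0.0599]
eyeL [404.1 226.4] [0.5011 0.1467 0.038 ] [0.5004 0.1459 0.0399]
pivL [401.6 145.1] [0.3898 0.1164 0.056 ] [0.3893 0.1147 0.0607]
blobL [399.6 250.4] [0.5278 0.1384 0.0595] [0.527  0.1376 0.0614]
collarL [395.1 244.6] [0.5281 0.1385 0.04  ] [0.5245 0.1351 0.0486]
eyeRa [159.1 240.1] [ 0.5486 -0.1874  0.038 ] [ 0.5486 -0.1874  0.0381]
eyeRb [193.1 241.6] [ 0.5471 -0.1406  0.038 ] [ 0.5549 -0.1444  0.0209]
eyeLa [387.1 227.6] [0.5048 0.1238 0.038 ] [0.5046 0.1236 0.0386]
eyeLb [421.1 223.1] [0.4945 0.1689 0.038 ] [0.5063 0.1848 0.0032]
(190.875, 221.625) (386.375, 208.375) [ 0.49476315 -0.13045267  0.097     ] [0.45961466 0.0977095  0.097     ]
```

```bash
python3 -c "
from h import *
plan([.475,.362,.26],3.1416+.131)"
```

```text
from [ 0.4187 -0.0288  0.3514] yaw -3.0541 tilt 0.42 n 10
[-9.1, 38.4, 9.2, 0.0, -0.001, -0.004, 0]
[-9.2, 38.4, 9.2, 0.0, -0.001, -0.004, 0]
[-9.4, 38.3, 9.2, 0.0, -0.001, -0.004, 0]
[-9.6, 38.3, 9.2, 0.0, -0.001, -0.004, 0]
[-9.7, 38.3, 9.2, 0.0, -0.001, -0.004, 0]
[-9.9, 38.2, 9.2, 0.0, -0.001, -0.004, 0]
[-10.0, 38.2, 9.2, 0.0, -0.001, -0.004, 0]
[-10.2, 38.1, 9.2, 0.0, -0.001, -0.004, 0]
[-10.4, 38.1, 9.2, 0.0, -0.001, -0.004, 0]
[-10.5, 38.1, 9.1, 0.0, -0.001, -0.004, 0]
```

Call:
play_rows([
  [-9,38,9,0,0,-0.004,0],
  [-9,38,9,0,0,-0.004,0],
  [-9,38,9,0,0,-0.004,0],
  [-10,38,9,0,0,-0.004,0],
  [-10,38,9,0,0,-0.004,0],
])

```text
clock: 2.75
tcp_pos: [0.4499, 0.162, 0.3053]
orientation: [0.136, -3.135, 0.002]
contact_force: [1.5, -0.6, 0.2]
grip_width: 0.0853
```

Call:
play_rows([
  [-10,38,9,0,0,-0.004,0],
  [-10,38,9,0,0,-0.004,0],
  [-10,38,9,0,0,-0.004,0],
  [-10,38,9,0,0,-0.004,0],
  [-10,38,9,0,0,-0.004,0],
])

```text
clock: 3.25
tcp_pos: [0.4853, 0.3577, 0.2548]
orientation: [0.147, -3.133, 0.011]
contact_force: [1.0, -0.8, -0.2]
grip_width: 0.0853
```

```bash
python3 -c "
from h import *
plan([.475,.362,.26],3.1416+.131)
print(r.get_obs()['joints'])
g=snap('wrist','w2.png')"
```

```text
from [0.4853 0.3577 0.2548] yaw -3.0478 tilt 0.5 n 1
[9.9, 5.2, -5.2, -0.007, -0.006, -0.037, 0]
[-0.08084815  0.48758878 -0.90318857  1.65668691  0.40521923  1.2061694
  0.58622231]
```

View pics/w2.png

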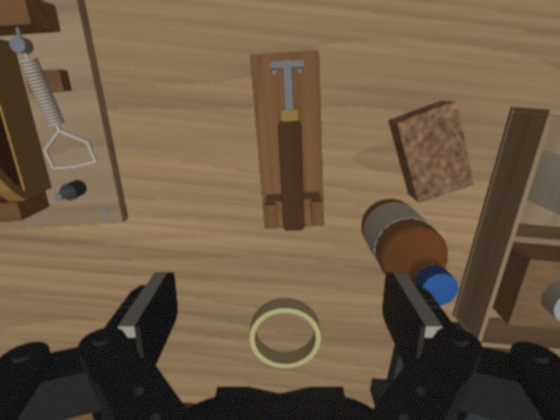

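Run:
```python
from h import *
g=load('w2')
a=g['color'];cv2.imwrite('pics/c7.png',cv2.resize(np.clip(a[40:240,240:340].astype(float)*1.6,0,255).astype(np.uint8),None,fx=3,fy=3,interpolation=3))
C=cloud(g)
sub=C[40:240,240:340]
m=(sub[...,2]>.053)&(sub[...,2]<.066)
ys,xs=np.where(m); P=sub[m]
print(len(P),P.mean(0),np.median(P[:,2]))
# rows
for y in range(0,200,8):
    k=m[y]; 
    if k.sum()>1: print(y+40,np.where(k)[0].min()+240,np.where(k)[0].max()+240,sub[y][k].mean(0).round(4))
```

```text
3016 [0.46889092 0.36531887 0.05959245] 0.06053064664663446
64 270 303 [0.3836 0.3536 0.0538]
72 283 290 [0.3904 0.3533 0.054 ]
80 285 289 [0.3972 0.3545 0.0539]
88 284 291 [0.4041 0.3553 0.0541]
96 285 290 [0.411  0.3566 0.0539]
104 286 291 [0.4179 0.3585 0.0546]
112 280 297 [0.425  0.3589 0.0574]
120 280 296 [0.4322 0.3591 0.0577]
128 278 300 [0.4391 0.3607 0.0608]
136 278 301 [0.4464 0.3619 0.0606]
144 279 301 [0.4537 0.3631 0.0611]
152 279 301 [0.4613 0.3639 0.0605]
160 280 302 [0.4687 0.3659 0.0607]
168 280 302 [0.4765 0.3663 0.0604]
176 281 302 [0.4843 0.3678 0.0605]
184 281 302 [0.4923 0.3686 0.0604]
192 281 303 [0.5003 0.3699 0.0605]
200 282 303 [0.5084 0.3713 0.0605]
208 282 303 [0.5166 0.3721 0.0606]
216 283 303 [0.525  0.3735 0.0607]
224 283 304 [0.5336 0.3749 0.0603]
```

View pics/c7.png

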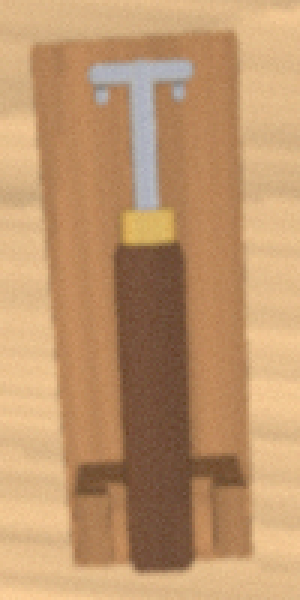

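```bash
python3 -c "
from h import *
plan([.4625,.3643,.11],3.1416+.147,n=4)"
```

```text
from [0.4834 0.3643 0.2533] yaw -3.0415 tilt 0.45 n 4
[4.9, 0.6, 35.9, -0.0, -0.002, -0.012, 0]
[5.0, 0.6, 35.9, -0.0, -0.002, -0.012, 0]
[5.0, 0.7, 35.8, -0.0, -0.002, -0.012, 0]
[5.1, 0.7, 35.8, -0.0, -0.002, -0.012, 0]
```

Call:
play_rows([
  [5,0.6,36,0,-0.002,-0.012,0],
  [5,0.6,36,0,-0.002,-0.012,0],
  [5,0.7,36,0,-0.002,-0.012,0],
  [5,0.7,36,0,-0.002,-0.012,0],
])

```text
clock: 3.7
tcp_pos: [0.4654, 0.3684, 0.1073]
orientation: [-0.23, 3.127, 0.006]
contact_force: [0.2, 0.2, 0.0]
grip_width: 0.0853
```

```bash
python3 -c "
from h import *
plan([.4625,.3643,.03],3.1416+.147,n=3)
g=snap('wrist','w3.png')
C=cloud(g); m=(C[...,2]>.05)&(C[...,2]<.066)
for y in range(0,420,10):
    k=m[y].copy(); k[:200]=0;k[380:]=0
    if k.sum()>1: print(y,np.where(k)[0].min(),np.where(k)[0].max(),C[y][k].mean(0).round(4))
"
```

```text
from [0.4654 0.3684 0.1073] yaw -2.995 tilt 0.42 n 3
[1.3, -1.3, 25.8, 0.001, 0.002, -0.0, 0]
[1.3, -1.3, 25.8, 0.001, 0.002, -0.0, 0]
[1.2, -1.3, 25.8, 0.001, 0.002, -0.0, 0]
80 243 303 [0.3832 0.3528 0.0535]
90 266 280 [0.3882 0.3535 0.0536]
100 266 280 [0.3931 0.3542 0.0536]
110 266 280 [0.3982 0.3549 0.0534]
120 266 280 [0.4034 0.3557 0.0535]
130 266 280 [0.4087 0.3564 0.0534]
140 266 280 [0.414  0.3572 0.0534]
150 266 280 [0.4195 0.3579 0.0531]
160 258 288 [0.4242 0.3587 0.0574]
170 258 288 [0.4297 0.3595 0.0573]
180 254 292 [0.4348 0.3602 0.0598]
190 254 292 [0.4401 0.361  0.0608]
200 254 292 [0.4459 0.3618 0.0608]
210 254 292 [0.4517 0.3626 0.0608]
220 255 292 [0.4576 0.3637 0.0608]
230 255 292 [0.4637 0.3645 0.0608]
240 255 291 [0.4699 0.3652 0.0608]
250 255 291 [0.4763 0.3661 0.0607]
260 256 291 [0.4826 0.3673 0.0607]
270 256 291 [0.4892 0.3682 0.0608]
280 256 291 [0.4959 0.3693 0.0606]
290 256 291 [0.5027 0.3701 0.0607]
300 229 320 [0.5127 0.372  0.056 ]
310 230 320 [0.5201 0.3735 0.0558]
320 230 320 [0.5275 0.3745 0.0558]
330 231 319 [0.5352 0.3746 0.0558]
340 261 287 [0.5393 0.3756 0.0603]
```

View pics/w3.png

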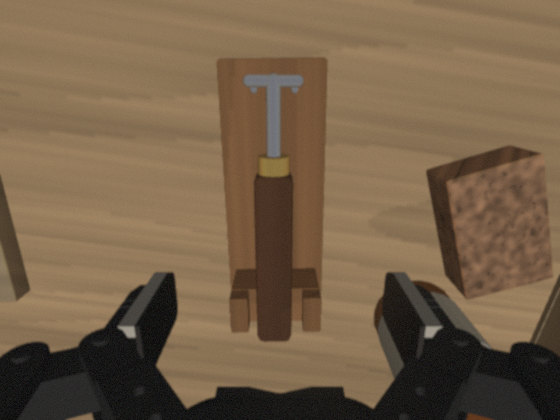

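Call:
play_rows([
  [1.4,-1.4,26,0,0.002,0,0],
  [1.4,-1.4,26,0,0.002,0,0],
  [1,-1.3,25,0,0.002,0,0],
])

```text
clock: 4.05
tcp_pos: [0.4606, 0.3592, 0.0239]
orientation: [0.225, -3.128, 0.004]
contact_force: [0.7, 0.3, 1.3]
grip_width: 0.0854
```

```bash
python3 -c "
from h import *
plan([.4625,.3643,.03],3.1416+.146,n=1)
print(r.get_obs()['contact_force'])
"
```

```text
from [0.4606 0.3592 0.0239] yaw -2.9979 tilt 0.38 n 1
[-2.6, 4.7, -6.2, -0.002, -0.006, -0.002, 0]
[0.72314005 0.27750541 1.26748399]
```

Call:
play_rows([
  [-2.6,4.7,-6,0,-0.005,0,0],
  [0,0,0,0,0,0,0],
])

```text
clock: 4.25
tcp_pos: [0.4626, 0.3621, 0.0288]
orientation: [0.221, -3.129, 0.01]
contact_force: [0.5, 1.1, 0.8]
grip_width: 0.0855
```

```bash
python3 -c "
from h import *
plan([.4625,.3643,.03],3.1416+.146,n=1)
print(r.get_obs()['contact_force'])
"
```

```text
from [0.4626 0.3621 0.0288] yaw -3.0009 tilt 0.44 n 1
[-0.2, 2.2, -1.3, -0.006, -0.005, -0.005, 0]
[0.46703724 1.12541066 0.80295844]
```

Call:
play_rows([
  [0,2,-1.3,-0.006,-0.005,-0.005,0],
  [0,0,0,0,0,0,0],
])

```text
clock: 4.45
tcp_pos: [0.4641, 0.3654, 0.0333]
orientation: [-0.227, 3.129, 0.004]
contact_force: [-0.1, -0.0, -0.7]
grip_width: 0.0851
```

Call:
play_rows([
  [0,0,0,0,0,0,120],
  [0,0,0,0,0,0,200],
  [0,0,0,0,0,0,255],
  [0,0,0,0,0,0,255],
  [0,0,0,0,0,0,255],
], force=100)

```text
clock: 4.95
tcp_pos: [0.4655, 0.3665, 0.0366]
orientation: [-0.226, 3.125, 0.007]
contact_force: [-0.7, 1.3, 1.4]
grip_width: 0.0201
```

```bash
python3 -c "
from h import *
plan([.4625,.3643,.03],3.1416+.146,n=1)
print(r.get_obs()['contact_force'],r.get_obs()['grip_width'])
"
```

```text
from [0.4655 0.3665 0.0366] yaw -2.9971 tilt 0.54 n 1
[3.3, -1.8, 6.5, 0.004, 0.009, -0.002, 0]
[-0.73619023  1.32708474  1.38291837] 0.020083979579448377
```

```bash
python3 -c "
from h import *
g=snap('wrist','w4.png')
o=r.get_obs();M=R.from_rotvec(o['orientation']).as_matrix();print(o['tcp_pos'],o['grip_width'])
C=cloud(g); m=(C[...,2]>.04)&(C[...,2]<.07)
for y in range(0,420,10):
    k=m[y].copy(); k[:200]=0;k[380:]=0
    if k.sum()>1:
       q=C[y][k].mean(0); print(y,np.where(k)[0].min(),np.where(k)[0].max(),q.round(4),(M.T@(q-o['tcp_pos'])).round(4))
"
```

```text
[0.4654525  0.36656152 0.03654581] 0.02000916989214447
70 236 322 [0.3806 0.3537 0.052 ] [ 0.0857 -0.0005 -0.0162]
80 232 325 [0.3838 0.3539 0.0534] [ 0.0825 -0.0007 -0.0176]
90 267 290 [0.387  0.3543 0.0533] [ 0.0793 -0.0007 -0.0174]
100 268 290 [0.3901 0.355  0.0534] [ 0.076  -0.0005 -0.0175]
110 268 289 [0.3934 0.3553 0.0534] [ 0.0728 -0.0007 -0.0175]
120 268 289 [0.3967 0.3558 0.0536] [ 0.0694 -0.0007 -0.0177]
130 268 289 [0.4001 0.3563 0.0534] [ 0.066  -0.0007 -0.0174]
140 268 289 [0.4035 0.3568 0.0534] [ 0.0625 -0.0007 -0.0174]
150 268 289 [0.407  0.3573 0.0534] [ 0.059  -0.0007 -0.0174]
160 268 289 [0.4106 0.3578 0.0536] [ 0.0554 -0.0007 -0.0175]
170 269 289 [0.4142 0.3585 0.0534] [ 0.0517 -0.0005 -0.0173]
180 269 289 [0.4179 0.3591 0.0533] [ 0.048  -0.0005 -0.0172]
190 256 302 [0.4223 0.3597 0.0512] [ 0.0436 -0.0005 -0.015 ]
200 256 302 [0.4242 0.3599 0.0575] [ 0.0416 -0.0005 -0.0213]
210 256 302 [0.4279 0.3605 0.0575] [ 0.0378 -0.0005 -0.0213]
220 252 306 [0.4322 0.3611 0.0563] [ 0.0335 -0.0005 -0.02  ]
230 250 308 [0.4347 0.3615 0.06  ] [ 0.031  -0.0005 -0.0237]
240 250 308
[... 264 characters left out ...]
96] [ 0.0102 -0.0003 -0.0231]
290 217 342 [0.457  0.3649 0.0638] [ 0.0084 -0.0004 -0.0273]
300 214 345 [0.4611 0.3653 0.0641] [ 0.0043 -0.0005 -0.0276]
310 253 307 [0.4674 0.3666 0.0611] [-0.0021 -0.0002 -0.0246]
320 252 307 [0.4718 0.3671 0.0613] [-0.0066 -0.0003 -0.0247]
330 253 307 [0.4764 0.3679 0.0614] [-0.0112 -0.0002 -0.0248]
340 253 305 [0.4817 0.3683 0.0607] [-0.0165 -0.0006 -0.0241]
350 254 305 [0.4865 0.3693 0.0608] [-0.0214 -0.0002 -0.0241]
360 254 305 [0.4915 0.3699 0.0607] [-0.0265 -0.0004 -0.024 ]
370 254 305 [0.4967 0.3706 0.0606] [-0.0317 -0.0004 -0.0238]
380 255 305 [0.5018 0.3716 0.0607] [-0.0369 -0.0001 -0.0238]
390 269 290 [0.5068 0.3721 0.061 ] [-0.0419 -0.0004 -0.0241]
```

View pics/w4.png

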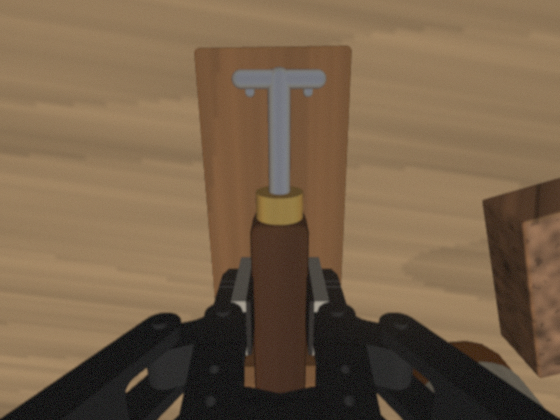

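```bash
cat >> h.py <<'E'
TIP=np.array([.0825,-.0005,.0263])
cr=np.array([.4772,-.0164]); fx=np.array([.988,.153]); fy=np.array([-.153,.988])
def tiptarget(xy,z,puller_yaw):
    psi=np.pi+puller_yaw; return np.array([xy[0],xy[1],z])-yawR(psi)@TIP, psi
def tipnow():
    o=r.get_obs(); M=R.from_rotvec(o['orientation']).as_matrix(); t=o['tcp_pos']+M@TIP
    d=t[:2]-cr; return t.round(4),'frame',np.round([d@fx,d@fy],4),'F',o['contact_force'].round(1),'gw',round(o['grip_width'],4)
def ptip(xy,z,yaw,n=None,claw=255):
    p,psi=tiptarget(xy,z,yaw); print('tip',*tipnow()); plan(p,psi,n,claw)
E
python3 -c "
from h import *
y=.244; e=np.array([.5011,.1467]); xy=e-.011*np.array([np.cos(y),np.sin(y)])
print(xy); ptip(xy,.12,y,n=6)"
```

```text
[0.49042583 0.14404255]
tip [0.3841 0.3543 0.0095] frame [-0.0353  0.3805] F [-0.6  0.3  4. ] gw 0.02
from [0.4655 0.3666 0.0365] yaw -2.9972 tilt 0.54 n 6
[-12.6, -35.8, -18.3, 0.001, 0.001, -0.017, 255]
[-12.0, -36.0, -18.3, 0.001, 0.001, -0.017, 255]
[-11.4, -36.2, -18.3, 0.001, 0.001, -0.017, 255]
[-10.7, -36.4, -18.3, 0.001, 0.001, -0.017, 255]
[-10.1, -36.6, -18.3, 0.001, 0.001, -0.017, 255]
[-9.5, -36.7, -18.3, 0.001, 0.001, -0.017, 255]
```

Call:
play_rows([
  [0,0,-15,0,0,0,255],
  [0,0,-30,0,0,0,255],
  [0,0,-30,0,0,0,255],
  [0,0,-10,0,0,0,255],
])

```text
clock: 5.4
tcp_pos: [0.463, 0.3646, 0.1234]
orientation: [-0.228, 3.131, 0.002]
contact_force: [-0.3, 1.4, -1.9]
grip_width: 0.0201
```

```bash
python3 -c "
from h import *
y=.244; e=np.array([.5011,.1467]); xy=e-.011*np.array([np.cos(y),np.sin(y)])
print(xy); ptip(xy,.10,y,n=6)
g=snap('wrist','w5.png')
o=r.get_obs();M=R.from_rotvec(o['orientation']).as_matrix();print(o['tcp_pos'],o['grip_width'])
C=cloud(g); m=(C[...,2]>.09)&(C[...,2]<.3)
for y in list(range(50,100,5))+[120,180,210,240,380]:
    k=m[y].copy(); k[:200]=0;k[380:]=0
    if k.sum()>1:
       q=C[y][k].mean(0); print(y,np.where(k)[0].min(),np.where(k)[0].max(),q.round(4),(M.T@(q-o['tcp_pos'])).round(4))
"
```

```text
[0.49042583 0.14404255]
tip [0.3815 0.3522 0.0969] frame [-0.0382  0.3788] F [-0.3  1.4 -1.9] gw 0.0201
from [0.463  0.3646 0.1234] yaw -2.996 tilt 0.17 n 6
[-12.9, -35.6, -0.5, 0.0, 0.0, -0.016, 255]
[-12.3, -35.8, -0.5, 0.0, 0.0, -0.016, 255]
[-11.7, -36.0, -0.5, 0.0, 0.0, -0.016, 255]
[-11.1, -36.2, -0.5, 0.0, 0.0, -0.016, 255]
[-10.5, -36.4, -0.5, 0.0, 0.0, -0.016, 255]
[-9.9, -36.5, -0.5, 0.0, 0.0, -0.016, 255]
[0.46324406 0.36471473 0.12384182] 0.020433282116798797
70 236 363 [0.3783 0.3515 0.141 ] [ 0.0859 -0.0007 -0.0174]
75 232 376 [0.3799 0.3518 0.1432] [ 0.0843 -0.0007 -0.0196]
80 232 325 [0.3814 0.352  0.1421] [ 0.0828 -0.0007 -0.0185]
85 219 323 [0.3829 0.3522 0.1414] [ 0.0812 -0.0007 -0.0179]
90 212 312 [0.3846 0.3524 0.1257] [ 0.0796 -0.0007 -0.0022]
95 246 310 [0.3865 0.3524 0.1248] [ 0.0777 -0.001  -0.0012]
120 200 289 [0.3933 0.3537 0.152 ] [ 0.0707 -0.0008 -0.0284]
180 269 289 [0.4155 0.3571 0.1403] [ 0.0483 -0.0006 -0.0166]
210 256 302 [0.4255 0.3586 0.1444] [ 0.0381 -0.0006 -0.0207]
240 250 308 [0.4358 0.3601 0.1478] [ 0.0277 -0.0006 -0.024 ]
380 200 379 [0.464  0.3672 0.1836] [-0.0013  0.0024 -0.0597]
```

View pics/w5.png

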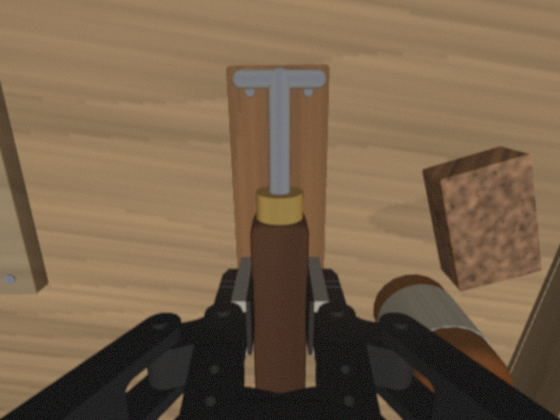

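Call:
play_rows([
  [-13,-36,0,0,0,-0.016,255],
  [-12,-36,0,0,0,-0.016,255],
  [-12,-36,0,0,0,-0.016,255],
  [-11,-36,0,0,0,-0.016,255],
  [-10,-36,0,0,0,-0.016,255],
])

```text
clock: 5.95
tcp_pos: [0.5504, 0.199, 0.1216]
orientation: [-0.379, 3.117, 0.008]
contact_force: [-0.1, 0.3, -0.6]
grip_width: 0.0199
```

```bash
python3 -c "
from h import *
y=.244; e=np.array([.5011,.1467]); xy=e-.011*np.array([np.cos(y),np.sin(y)])
ptip(xy,.10,y,n=1)
g=snap('wrist','w6.png')
"
```

```text
tip [0.4704 0.1789 0.0951] frame [0.0232 0.194 ] F [-0.1  0.3 -0.6] gw 0.0199
from [0.5504 0.199  0.1216] yaw -2.8995 tilt 0.31 n 1
[-11.1, -38.3, -4.9, 0.005, 0.002, -0.002, 255]
```

View pics/w6.png

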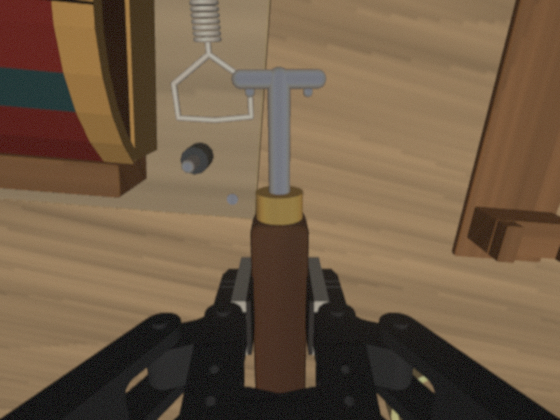

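```bash
python3 -c "
from h import *
g=load('w6')
for n,u,v,z in [('a',178,117.5,.038),('b',251,115,.038),('m',214.5,118.5,.038),('post',187,165,.0595),('apex',209,55,.042)]:
    print(n,onz(g,u,v,z).round(4),pt(g,u,v).round(4))
"
```

```text
a [0.5047 0.1234 0.038 ] [0.5045 0.1237 0.0394]
b [0.4925 0.1668 0.038 ] [0.4923 0.1669 0.0394]
m [0.4999 0.1454 0.038 ] [0.4997 0.1456 0.0397]
post [0.5272 0.1378 0.0595] [0.5267 0.1383 0.0616]
apex [0.465  0.1363 0.042 ] [0.4651 0.1367 0.0442]
```

Call:
play_rows([
  [-11,-38,0,0.005,0.002,-0.002,255],
  [0,0,0,0,0,0,255],
])

```text
clock: 6.2
tcp_pos: [0.5746, 0.1511, 0.1179]
orientation: [0.36, -3.118, 0.013]
contact_force: [-0.6, -0.8, -2.2]
grip_width: 0.0203
```

```bash
python3 -c "
from h import *
y=.244; e=np.array([.5011,.1467]); xy=e-.011*np.array([np.cos(y),np.sin(y)])
ptip(xy,.07,y,n=1)
g=snap('wrist','w7.png')
"
```

```text
tip [0.4944 0.1315 0.0919] frame [0.0396 0.1435] F [-0.6 -0.8 -2.2] gw 0.0203
from [0.5746 0.1511 0.1179] yaw -2.9114 tilt 0.52 n 1
[1.0, 14.2, 21.5, -0.008, -0.004, -0.014, 255]
```

View pics/w7.png

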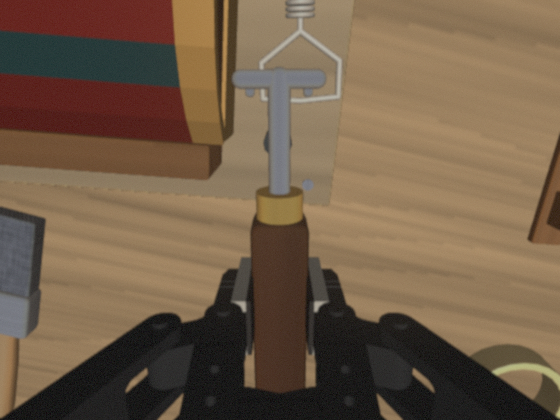

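```bash
python3 -c "
from h import *
y=.262; e=np.array([.500,.1455]); xy=e-.011*np.array([np.cos(y),np.sin(y)])
ptip(xy,.065,y,n=2)
"
```

```text
tip [0.4922 0.1355 0.0923] frame [0.0381 0.1478] F [-1.1  1.  -2. ] gw 0.0201
from [0.5725 0.1553 0.1182] yaw -2.9073 tilt 0.36 n 2
[0.6, 5.0, 13.5, -0.002, -0.002, -0.014, 255]
[0.6, 4.9, 13.5, -0.002, -0.002, -0.014, 255]
```

Call:
play_rows([
  [0.6,5,13,-0.002,-0.002,-0.014,255],
  [0.6,4,10,-0.002,-0.002,-0.014,255],
  [0,0,2,0,0,0,255],
  [0,0,0,0,0,0,255],
])

```text
clock: 6.65
tcp_pos: [0.5657, 0.1667, 0.0887]
orientation: [0.42, -3.109, -0.001]
contact_force: [0.1, 0.2, -2.1]
grip_width: 0.0204
```

```bash
python3 -c "
from h import *
y=.262; e=np.array([.500,.1455]); xy=e-.011*np.array([np.cos(y),np.sin(y)])
ptip(xy,.05,y,n=1)
"
```

```text
tip [0.4862 0.1443 0.0628] frame [0.0334 0.1574] F [ 0.1  0.2 -2.1] gw 0.0204
from [0.5657 0.1667 0.0887] yaw -2.8728 tilt 0.23 n 1
[-2.6, -3.0, 12.4, 0.001, -0.004, 0.007, 255]
```

Call:
play_rows([
  [-1.5,-1.5,5,0,0,0.006,255],
  [-1,-1,4,0,0,0,255],
  [0,0,1,0,0,0,255],
])

```text
clock: 6.95
tcp_pos: [0.5686, 0.1661, 0.0781]
orientation: [0.414, -3.11, -0.001]
contact_force: [0.2, -0.2, -1.4]
grip_width: 0.0199
```

```bash
python3 -c "
from h import *
y=.262; e=np.array([.500,.1455]); xy=e-.011*np.array([np.cos(y),np.sin(y)])
ptip(xy,.032,y,n=1)
snap('wrist','w8.png'); ptip(xy,.032,y,n=1)
a=load('w8')['color'];cv2.imwrite('pics/c8.png',cv2.resize(a[20:170,210:360],None,fx=4,fy=4,interpolation=3))
"
```

```text
tip [0.489  0.1441 0.0521] frame [0.0362 0.1568] F [ 0.2 -0.2 -1.4] gw 0.0199
from [0.5686 0.1661 0.0781] yaw -2.8771 tilt 0.22 n 1
[0.0, -1.7, 19.8, 0.001, -0.004, 0.003, 255]
tip [0.4889 0.1442 0.0521] frame [0.0361 0.1568] F [-0.2  0.  -1.3] gw 0.0202
from [0.5685 0.1662 0.0781] yaw -2.8771 tilt 0.22 n 1
[-0.0, -1.8, 19.8, 0.001, -0.004, 0.002, 255]
```

View pics/c8.png

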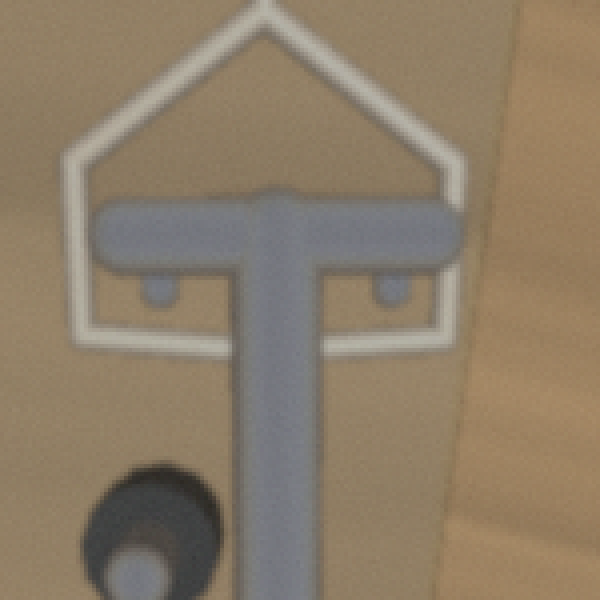

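Call:
play_rows([
  [0,-1,6,0,-0.002,0.002,255],
  [0,-0.6,6,0,-0.002,0,255],
  [0,0,5,0,0,0,255],
  [0,0,2,0,0,0,255],
])

```text
clock: 7.4
tcp_pos: [0.5695, 0.1642, 0.0581]
orientation: [-0.409, 3.113, 0.002]
contact_force: [-0.9, 0.1, -1.0]
grip_width: 0.02
```

```bash
python3 -c "
from h import *
y=.262; e=np.array([.500,.1455]); xy=e-.011*np.array([np.cos(y),np.sin(y)])
snap('wrist','w9.png'); ptip(xy,.032,y,n=1)
a=load('w9')['color'];cv2.imwrite('pics/c9.png',cv2.resize(a[20:170,210:360],None,fx=4,fy=4,interpolation=3))
"
```

```text
tip [0.4898 0.1425 0.0315] frame [0.0368 0.155 ] F [-0.9 -0.8 -2. ] gw 0.0201
from [0.5694 0.1642 0.0579] yaw -2.8801 tilt 0.11 n 1
[0.4, 0.4, -0.4, 0.001, 0.002, -0.0, 255]
```

View pics/c9.png

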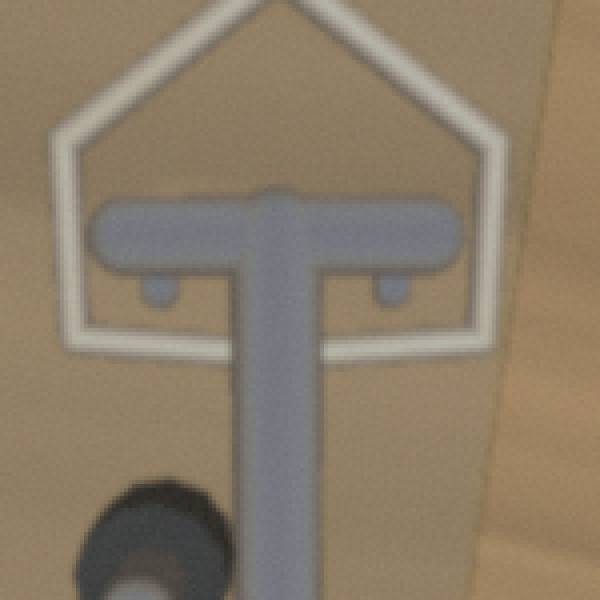

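Call:
play_rows([
  [-3,0,0,0,0,0,255],
  [-3,0,0,0,0,0,255],
  [-2,0,0,0,0,0,255],
  [-1,0,0,0,0,0,255],
])

```text
clock: 7.85
tcp_pos: [0.578, 0.1666, 0.0577]
orientation: [0.41, -3.114, -0.002]
contact_force: [-2.3, -0.7, -3.0]
grip_width: 0.0201
```

```bash
python3 -c "
from h import *
snap('wrist','w10.png'); print(tipnow())
a=load('w10')['color'];cv2.imwrite('pics/c10.png',cv2.resize(a[20:170,210:360],None,fx=4,fy=4,interpolation=3))
"
```

```text
(array([0.4985, 0.1448, 0.0314]), 'frame', array([0.0457, 0.156 ]), 'F', array([-1.5, -0.5, -0.7]), 'gw', 0.0203)
```

View pics/c10.png

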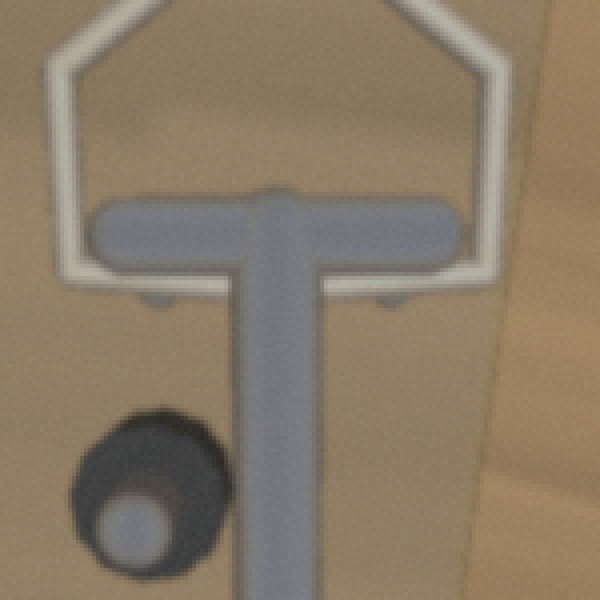

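```bash
cat >> h.py <<'E'
def fw(x,y): return cr+x*fx+y*fy
FY=.1534
E
python3 -c "
from h import *
ptip(fw(.050,.1535),.066,.23,n=4)
"
```

```text
tip [0.4985 0.1448 0.0314] frame [0.0457 0.156 ] F [-1.5 -0.5 -0.7] gw 0.0203
from [0.5781 0.1666 0.0577] yaw -2.8801 tilt 0.06 n 4
[-1.0, -1.4, -8.6, 0.0, -0.0, 0.008, 255]
[-1.0, -1.4, -8.6, 0.0, -0.0, 0.008, 255]
[-1.0, -1.4, -8.6, 0.0, -0.0, 0.008, 255]
[-1.0, -1.4, -8.6, 0.0, -0.0, 0.008, 255]
```

Call:
play_rows([
  [-1,-1,-8,0,0,0.008,255],
  [-1,-1.4,-9,0,0,0.008,255],
  [-1,-1.4,-9,0,0,0.008,255],
  [-1,-1.4,-6,0,0,0.008,255],
  [0,0,-2,0,0,0,255],
])

```text
clock: 8.4
tcp_pos: [0.5827, 0.1618, 0.0947]
orientation: [0.355, -3.12, -0.0]
contact_force: [-1.8, -0.4, -2.8]
grip_width: 0.0203
```

```bash
python3 -c "
from h import *
snap('wrist','w11.png')
ptip(fw(.080,.145),.066,FY,n=4)
a=load('w11')['color'];cv2.imwrite('pics/c11.png',cv2.resize(a[20:170,210:360],None,fx=4,fy=4,interpolation=3))
"
```

```text
tip [0.5024 0.1429 0.0687] frame [0.0493 0.1535] F [-2.8 -0.8 -1.6] gw 0.0204
from [0.5827 0.162  0.0948] yaw -2.9142 tilt 0.1 n 4
[-7.4, -4.2, 0.6, 0.0, -0.0, 0.018, 255]
[-7.5, -4.1, 0.6, 0.0, -0.0, 0.018, 255]
[-7.6, -4.0, 0.6, 0.0, -0.0, 0.018, 255]
[-7.7, -3.8, 0.6, 0.0, -0.0, 0.018, 255]
```

View pics/c11.png

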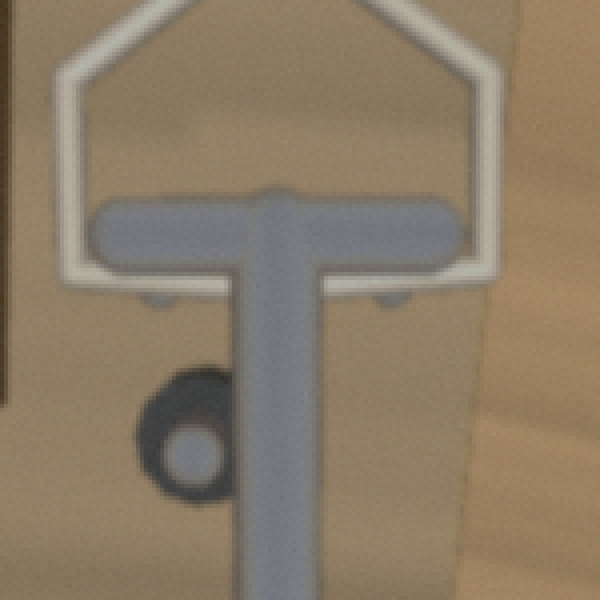

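```bash
python3 -c "
from h import *
g=load('w11'); p=onz(g,258,133.5,.0595); d=p[:2]-cr; print(p,d@fx,d@fy,pt(g,258,133.5))
"
```

```text
[0.52806414 0.13801799 0.0595    ] 0.07387971992738805 0.14478275770557128 [0.52778442 0.13808385 0.06169394]
```

Call:
play_rows([
  [-7,-4,0,0,0,0.018,255],
  [-7,-4,0.5,0,0,0.018,255],
  [-7,-4,0.5,0,0,0.018,255],
  [-6,-3,0,0,0,0.018,255],
  [-1,0,0,0,0,0,255],
])

```text
clock: 8.95
tcp_pos: [0.6112, 0.1501, 0.0905]
orientation: [0.232, -3.121, 0.005]
contact_force: [-5.9, -0.0, -2.1]
grip_width: 0.02
```

```bash
python3 -c "
from h import *
snap('wrist','w12.png')
ptip(fw(.080,.145),.066,FY,n=1)
a=load('w12')['color'];cv2.imwrite('pics/c12.png',cv2.resize(a[20:170,210:360],None,fx=4,fy=4,interpolation=3))
"
```

```text
tip [0.529  0.1374 0.0651] frame [0.0748 0.144 ] F [-5.9 -0.4 -3.8] gw 0.0202
from [0.6109 0.1503 0.0903] yaw -2.9925 tilt 0.75 n 1
[-4.8, 1.2, -2.1, -0.002, -0.013, -0.004, 255]
```

View pics/c12.png

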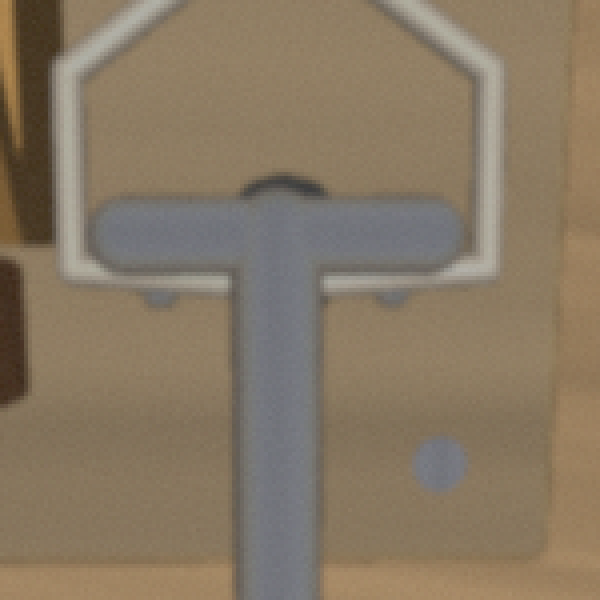

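Call:
play_rows([
  [-3,1,0,0,-0.006,-0.003,255],
  [-3,0.8,0,0,-0.006,0,255],
  [-1.5,0,0,0,0,0,255],
])

```text
clock: 9.3
tcp_pos: [0.6148, 0.1518, 0.0869]
orientation: [0.236, -3.122, 0.007]
contact_force: [-6.3, -1.4, -2.9]
grip_width: 0.0202
```

```bash
python3 -c "
from h import *
snap('wrist','w13.png')
ptip(fw(.082,.146),.066,FY,n=1)
a=load('w13')['color'];cv2.imwrite('pics/c13.png',cv2.resize(a[20:170,210:360],None,fx=4,fy=4,interpolation=3))
"
```

```text
tip [0.533  0.1387 0.0613] frame [0.0789 0.1447] F [-6.6 -0.7 -2.8] gw 0.0202
from [0.6148 0.1517 0.0867] yaw -2.9911 tilt 0.69 n 1
[-2.7, 1.4, -5.7, -0.003, -0.012, -0.003, 255]
```

View pics/c13.png

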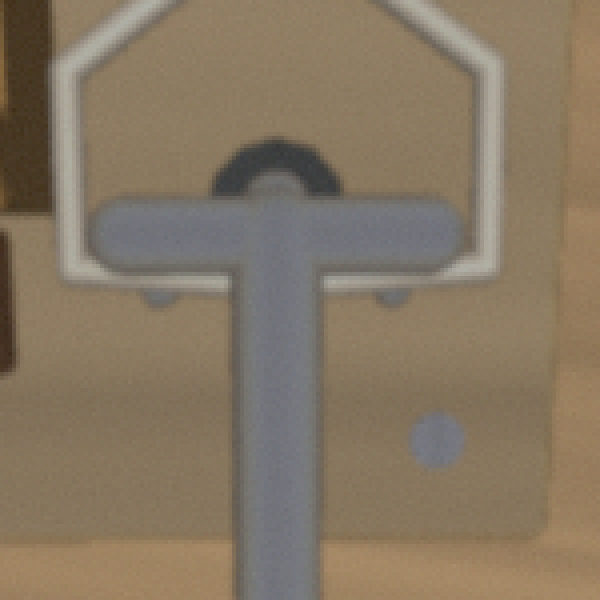

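Call:
play_rows([
  [-1.5,0,4,0,-0.004,0,255],
  [-1,0,4,0,-0.004,0,255],
  [-1,0,3,0,0,0,255],
])

```text
clock: 9.65
tcp_pos: [0.6149, 0.1512, 0.0727]
orientation: [0.233, -3.12, 0.009]
contact_force: [-5.5, 0.0, -1.8]
grip_width: 0.02
```

```bash
python3 -c "
from h import *
snap('wrist','w14.png')
ptip(fw(.080,.1447),.038,FY,n=1)
a=load('w14')['color'];cv2.imwrite('pics/c14.png',cv2.resize(a[20:170,210:360],None,fx=4,fy=4,interpolation=3))
"
```

```text
tip [0.5327 0.138  0.0468] frame [0.0785 0.1441] F [-5.8 -0.2 -2.9] gw 0.0203
from [0.6146 0.151  0.072 ] yaw -2.9924 tilt 0.85 n 1
[-1.2, 0.8, 7.7, -0.005, -0.014, -0.004, 255]
```

View pics/c14.png

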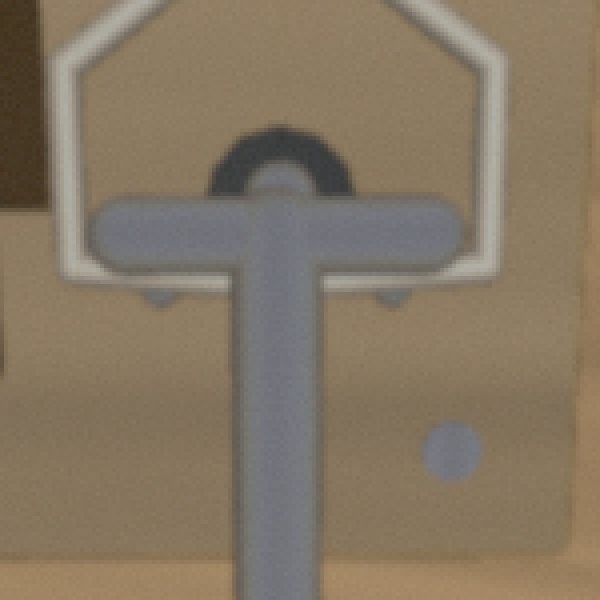

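Call:
play_rows([
  [-1.5,0.5,3,0,-0.006,-0.002,255],
  [-1,0.3,2,0,-0.006,0,255],
  [-1,0,1,0,0,0,255],
])

```text
clock: 10.0
tcp_pos: [0.6143, 0.1513, 0.0627]
orientation: [0.234, -3.121, 0.011]
contact_force: [-5.9, 0.1, -1.0]
grip_width: 0.0206
```

```bash
python3 -c "
from h import *
snap('wrist','w15.png')
ptip(fw(.080,.1447),.038,FY,n=1)
a=load('w15')['color'];cv2.imwrite('pics/c15.png',cv2.resize(a[20:170,210:360],None,fx=4,fy=4,interpolation=3))
"
```

```text
tip [0.5324 0.1382 0.0371] frame [0.0782 0.1443] F [-7.1 -0.5 -1.1] gw 0.02
from [0.6142 0.1512 0.0624] yaw -2.9918 tilt 0.79 n 1
[-1.4, 0.5, -1.9, -0.006, -0.012, -0.004, 255]
```

View pics/c15.png

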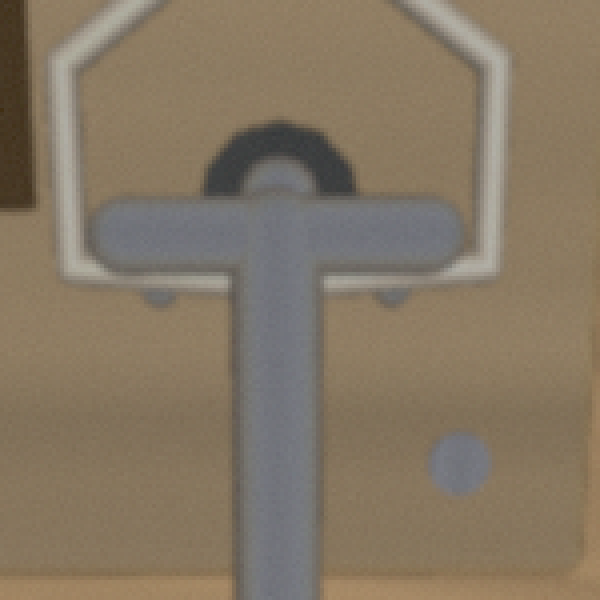

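Call:
play_rows([
  [2,0.4,0,0,0,0,255],
  [3,0,0,0,0,0,255],
  [3,0,0,0,0,0,255],
  [2,0,0,0,0,0,255],
  [0,0,0,0,0,0,255],
])

```text
clock: 10.55
tcp_pos: [0.6081, 0.1506, 0.0629]
orientation: [0.231, -3.127, 0.007]
contact_force: [-0.7, -0.5, -1.1]
grip_width: 0.0203
```

```bash
python3 -c "
from h import *
snap('wrist','w16.png')
ptip(fw(.067,.1447),.038,FY,n=1)
a=load('w16')['color'];cv2.imwrite('pics/c16.png',cv2.resize(a[20:170,210:360],None,fx=4,fy=4,interpolation=3))
"
```

```text
tip [0.5267 0.1379 0.0372] frame [0.0725 0.1449] F [ 0.3  0.4 -1. ] gw 0.0205
from [0.6083 0.1506 0.063 ] yaw -2.9944 tilt 0.42 n 1
[5.7, 0.2, -1.2, -0.004, -0.006, -0.006, 255]
```

View pics/c16.png

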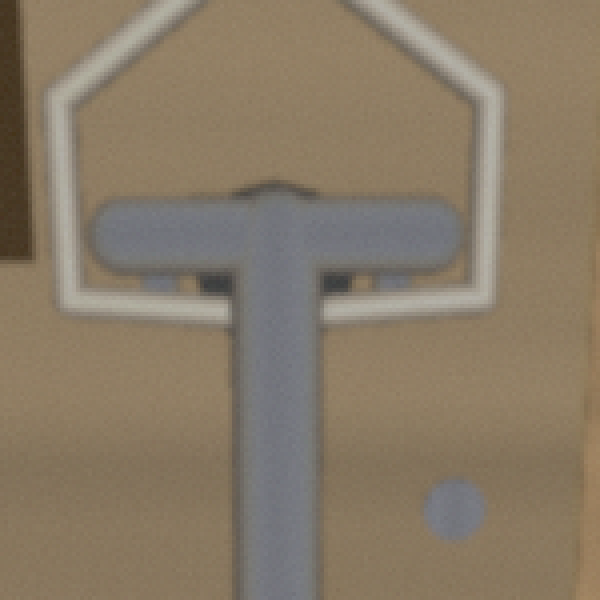

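Call:
play_rows([
  [2,0,0,0,-0.003,0,255],
  [2.5,0,0,0,0,0,255],
  [1,0,0,0,0,0,255],
  [0,0,0,0,0,0,255],
])

```text
clock: 11.0
tcp_pos: [0.6032, 0.1498, 0.0635]
orientation: [0.23, -3.132, 0.006]
contact_force: [-0.0, -0.7, -1.5]
grip_width: 0.0198
```

```bash
python3 -c "
from h import *
snap('wrist','w17.png')
ptip(fw(.066,.1447),.038,FY,n=1)
a=load('w17')['color'];cv2.imwrite('pics/c17.png',cv2.resize(a[20:170,210:360],None,fx=4,fy=4,interpolation=3))
"
```

```text
tip [0.5217 0.1372 0.0373] frame [0.0675 0.1449] F [-0.3  0.3 -1.1] gw 0.0201
from [0.6033 0.1499 0.0635] yaw -2.9947 tilt 0.23 n 1
[1.5, 0.1, -0.8, -0.004, -0.001, -0.006, 255]
```

View pics/c17.png

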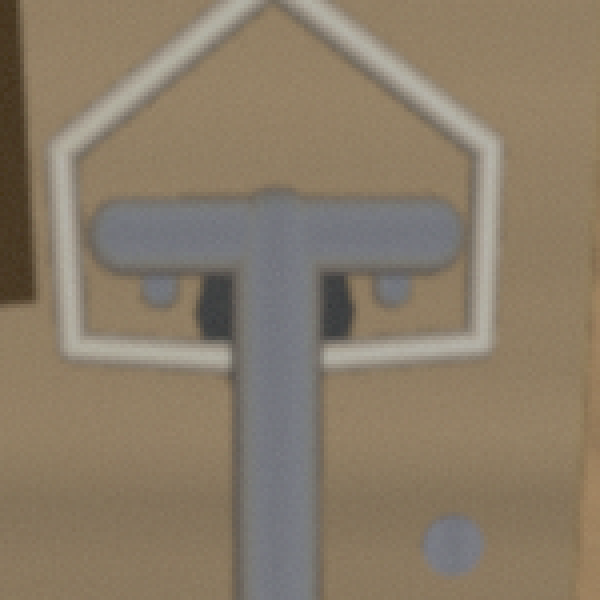

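Call:
play_rows([
  [0,0,-4,0,0,0,255],
  [0,0,-8,0,0,0,255],
  [0,0,-20,0,0,0,255],
  [0,0,-25,0,0,0,255],
  [0,0,-15,0,0,0,255],
])

```text
clock: 11.55
tcp_pos: [0.602, 0.1498, 0.1372]
orientation: [0.231, -3.128, 0.007]
contact_force: [0.3, -0.1, -0.6]
grip_width: 0.0199
```

```bash
python3 -c "
from h import *
snap('wrist','w18.png')
# right ring prelim from w1
y=.042; e=np.array([.5482,-.1637])
ptip(e-.011*np.array([np.cos(y),np.sin(y)]),.12,y)
"
```

```text
tip [0.5215 0.1376 0.1132] frame [0.0674 0.1454] F [0.8 0.9 0.3] gw 0.0203
from [0.6031 0.1503 0.1393] yaw -2.9942 tilt 0.25 n 7
[4.2, -44.2, -0.8, -0.001, -0.0, 0.015, 255]
[3.5, -44.3, -0.9, -0.001, -0.0, 0.015, 255]
[2.9, -44.3, -0.9, -0.001, -0.0, 0.015, 255]
[2.2, -44.4, -0.9, -0.001, -0.0, 0.015, 255]
[1.5, -44.4, -0.9, -0.001, -0.0, 0.015, 255]
[0.8, -44.4, -0.9, -0.001, -0.0, 0.015, 255]
[0.2, -44.4, -1.0, -0.001, -0.0, 0.015, 255]
```

View pics/w18.png

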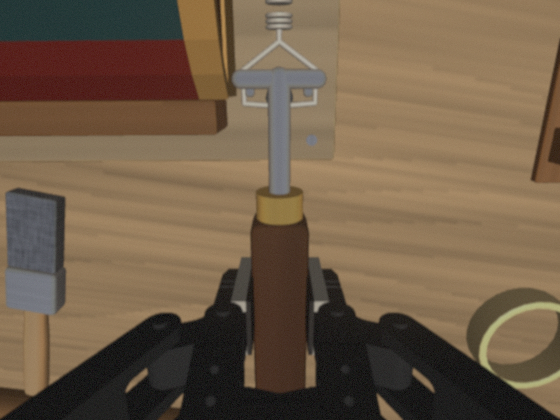

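Call:
play_rows([
  [4,-44,-2,0,0,0.015,255],
  [4,-44,-2,0,0,0.015,255],
  [3,-44,-1,0,0,0.015,255],
  [2,-44,-1,0,0,0.015,255],
  [2,-44,-1,0,0,0.015,255],
])

```text
clock: 12.1
tcp_pos: [0.6154, -0.0655, 0.1489]
orientation: [-0.136, 3.135, 0.004]
contact_force: [0.7, 0.2, -1.3]
grip_width: 0.02
```

Call:
play_rows([
  [0,-20,-1,0,0,0.015,255],
  [0,-10,0,0,0,0.015,255],
  [0,0,0,0,0,0,255],
  [0,0,0,0,0,0,255],
])

```text
clock: 12.5
tcp_pos: [0.6171, -0.104, 0.1483]
orientation: [-0.069, 3.139, 0.0]
contact_force: [-0.3, -0.2, -2.0]
grip_width: 0.02
```

```bash
python3 -c "
from h import *
snap('wrist','w19.png')
y=.042; e=np.array([.5482,-.1637])
ptip(e-.011*np.array([np.cos(y),np.sin(y)]),.12,y)
"
```

```text
tip [ 0.5347 -0.1079  0.1218] frame [ 0.0428 -0.0992] F [ 0.4 -0.3 -1.6] gw 0.0198
from [ 0.617  -0.1037  0.1482] yaw -3.0969 tilt 0.08 n 2
[-0.0, -28.3, 1.0, -0.0, 0.001, 0.001, 255]
[-0.1, -28.3, 1.0, -0.0, 0.001, 0.001, 255]
```

View pics/w19.png

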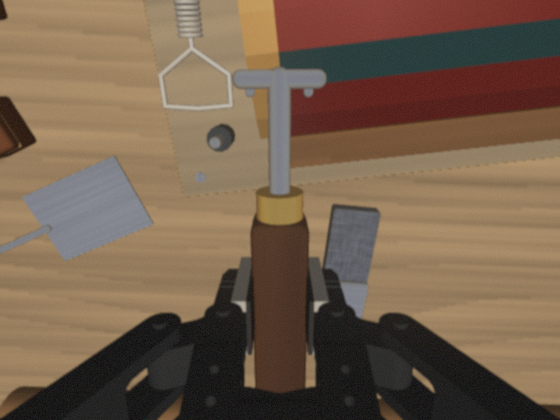

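```bash
python3 -c "
from h import *
g=load('w19')
a=g['color'];cv2.imwrite('pics/c19.png',cv2.resize(a[20:170,140:290],None,fx=4,fy=4,interpolation=3))
for n,u,v,z in [('a',164,106,.038),('b',232,105,.038),('m',198.5,107.5,.038),('post',215,144,.0595),('apex',192,47,.042)]:
    p=onz(g,u,v,z);d=p[:2]-cr;print(n,p.round(4),pt(g,u,v).round(4),'fr',(d@fx).round(4),(d@fy).round(4))
"
```

```text
a [ 0.5525 -0.1863  0.038 ] [ 0.5525 -0.186   0.039 ] fr 0.0484 -0.1794
b [ 0.5498 -0.1398  0.038 ] [ 0.5499 -0.1398  0.0375] fr 0.0529 -0.133
m [ 0.5525 -0.1627  0.038 ] [ 0.5524 -0.1623  0.0397] fr 0.052 -0.1561
post [ 0.5736 -0.148   0.0595] [ 0.5736 -0.148   0.0597] fr 0.0751 -0.1448
apex [ 0.5148 -0.165   0.042 ] [ 0.515  -0.1646  0.0437] fr 0.0144 -0.1526
```

View pics/c19.png

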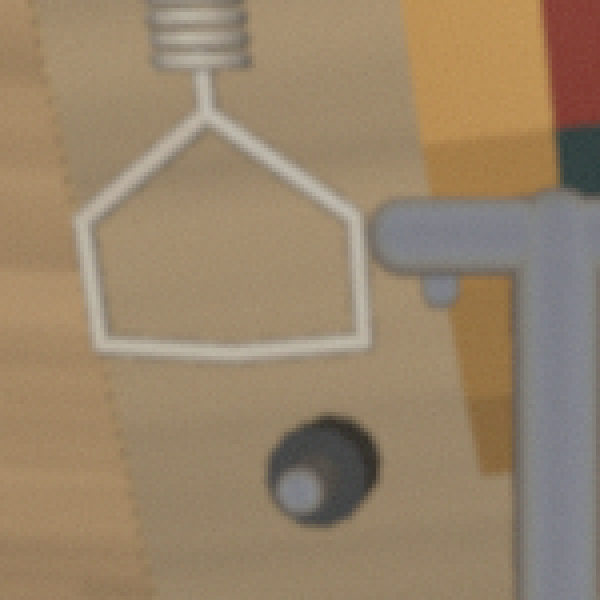

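```bash
python3 -c "
from h import *
y=.062; e=np.array([.5523,-.1625])
ptip(e-.011*np.array([np.cos(y),np.sin(y)]),.062,y,n=4)
"
```

```text
tip [ 0.5347 -0.1079  0.1218] frame [ 0.0428 -0.0992] F [ 0.4 -0.3 -1.6] gw 0.0198
from [ 0.617  -0.1037  0.1482] yaw -3.0969 tilt 0.08 n 4
[-1.0, -13.5, 15.0, -0.0, 0.0, -0.004, 255]
[-1.0, -13.5, 15.0, -0.0, 0.0, -0.004, 255]
[-0.9, -13.5, 15.0, -0.0, 0.0, -0.004, 255]
[-0.9, -13.5, 15.0, -0.0, 0.0, -0.004, 255]
```

Call:
play_rows([
  [-1,-20,0,0,0,-0.004,255],
  [-1,-20,5,0,0,-0.004,255],
  [-1,-10,20,0,0,-0.004,255],
  [-1,-2,20,0,0,-0.004,255],
  [0,0,3,0,0,0,255],
])

```text
clock: 13.05
tcp_pos: [0.6256, -0.1441, 0.0983]
orientation: [-0.123, 3.135, 0.007]
contact_force: [-0.3, -0.7, -1.6]
grip_width: 0.02
```

```bash
python3 -c "
from h import *
y=.062; e=np.array([.5523,-.1625])
snap('wrist','w20.png')
ptip(e-.011*np.array([np.cos(y),np.sin(y)]),.05,y,n=1)
a=load('w20')['color'];cv2.imwrite('pics/c20.png',cv2.resize(a[20:170,210:360],None,fx=4,fy=4,interpolation=3))
"
```

```text
tip [ 0.5436 -0.1505  0.0721] frame [ 0.0451 -0.1427] F [-1.1  0.5 -2. ] gw 0.0203
from [ 0.6257 -0.1436  0.0988] yaw -3.0627 tilt 0.37 n 1
[3.3, -13.8, 22.4, 0.005, 0.005, 0.017, 255]
```

View pics/c20.png

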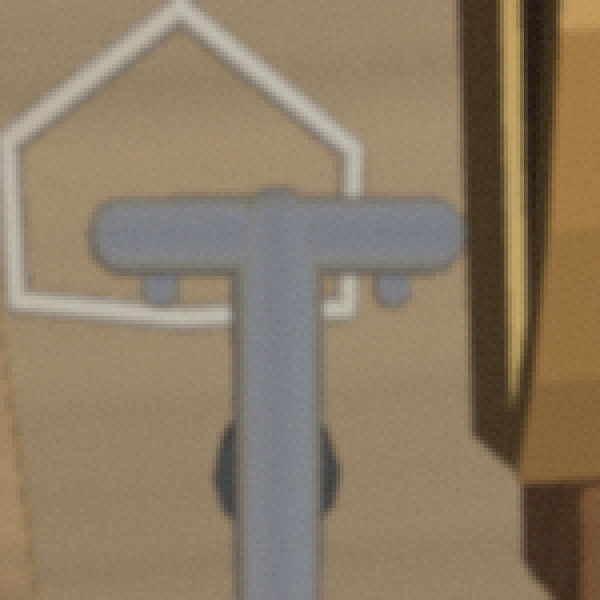

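Call:
play_rows([
  [1.5,-6,4,0.003,0.003,0.01,255],
  [1,-5,4,0.002,0.002,0.006,255],
  [0.5,-2,2,0,0,0,255],
  [0,0,0,0,0,0,255],
])

```text
clock: 13.5
tcp_pos: [0.6244, -0.1547, 0.0891]
orientation: [-0.103, 3.139, 0.0]
contact_force: [0.3, 1.0, -0.9]
grip_width: 0.0202
```

```bash
python3 -c "
from h import *
y=.062; e=np.array([.5523,-.1625])
snap('wrist','w21.png')
ptip(e-.011*np.array([np.cos(y),np.sin(y)]),.05,y,n=1)
a=load('w21')['color'];cv2.imwrite('pics/c21.png',cv2.resize(a[20:170,210:360],None,fx=4,fy=4,interpolation=3))
"
```

```text
tip [ 0.5424 -0.1603  0.0629] frame [ 0.0424 -0.1522] F [ 0.6 -0.4 -0.8] gw 0.02
from [ 0.6246 -0.1544  0.0893] yaw -3.0761 tilt 0.06 n 1
[1.2, -3.1, 13.0, 0.0, 0.001, 0.003, 255]
```

View pics/c21.png

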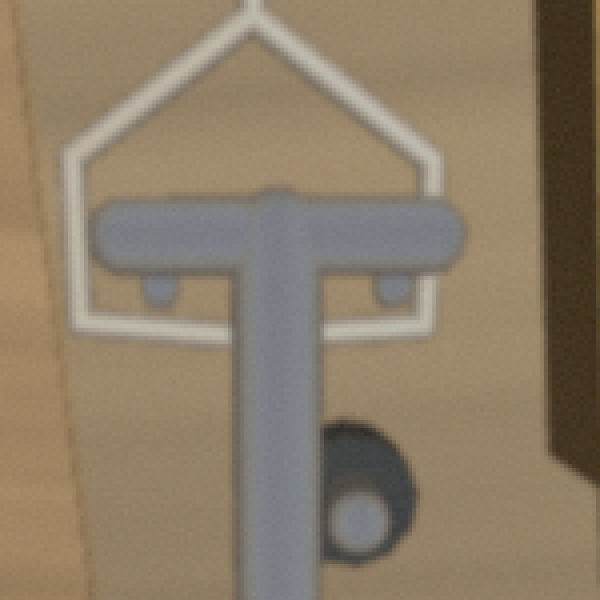

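Call:
play_rows([
  [0.5,-2,6,0,0,0.002,255],
  [0.3,-1,5,0,0,0,255],
  [0,0,2,0,0,0,255],
  [0,0,0,0,0,0,255],
])

```text
clock: 13.95
tcp_pos: [0.6244, -0.1578, 0.076]
orientation: [-0.099, 3.138, -0.0]
contact_force: [0.5, -1.0, -1.8]
grip_width: 0.0201
```

```bash
python3 -c "
from h import *
y=.062; e=np.array([.5523,-.1625])
snap('wrist','w22.png')
ptip(e-.011*np.array([np.cos(y),np.sin(y)]),.032,y,n=1)
a=load('w22')['color'];cv2.imwrite('pics/c22.png',cv2.resize(a[20:170,210:360],None,fx=4,fy=4,interpolation=3))
"
```

```text
tip [ 0.5422 -0.1635  0.0496] frame [ 0.0417 -0.1552] F [ 0.4 -0.2 -0.5] gw 0.0199
from [ 0.6244 -0.1578  0.0762] yaw -3.0785 tilt 0.15 n 1
[0.8, 0.2, 17.8, -0.0, 0.003, 0.001, 255]
```

View pics/c22.png

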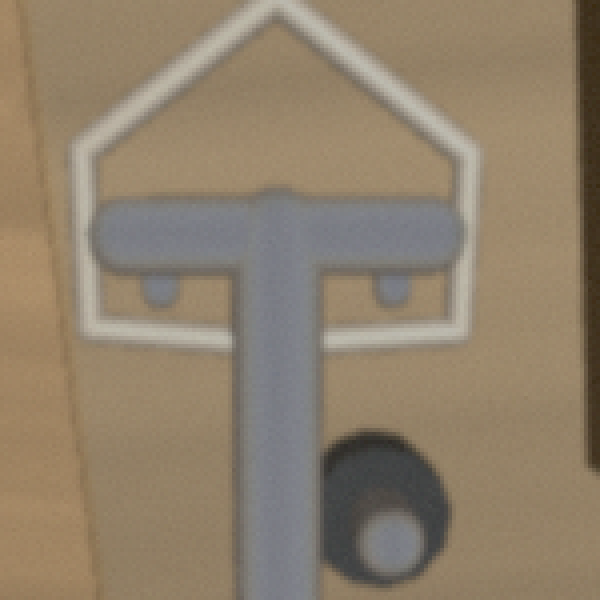

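Centred, with toes behind the wire. Descend, then engage.

Call:
play_rows([
  [0.7,0,6,0,0.002,0,255],
  [0,0,6,0,0,0,255],
  [0,0,4,0,0,0,255],
  [0,0,1.5,0,0,0,255],
])

```text
clock: 14.4
tcp_pos: [0.6239, -0.1576, 0.0574]
orientation: [-0.1, 3.139, -0.0]
contact_force: [-1.0, -0.3, -1.4]
grip_width: 0.0204
```

```bash
python3 -c "
from h import *
y=.062; e=np.array([.5523,-.1625])
snap('wrist','w23.png')
ptip(e-.011*np.array([np.cos(y),np.sin(y)]),.032,y,n=1)
a=load('w23')['color'];cv2.imwrite('pics/c23.png',cv2.resize(a[20:170,210:360],None,fx=4,fy=4,interpolation=3))
"
```

```text
tip [ 0.5415 -0.1633  0.0309] frame [ 0.0411 -0.155 ] F [ 0.3  0.3 -1.1] gw 0.02
from [ 0.6238 -0.1576  0.0573] yaw -3.0782 tilt 0.03 n 1
[0.2, 0.0, -1.0, -0.0, 0.001, 0.001, 255]
```

View pics/c23.png

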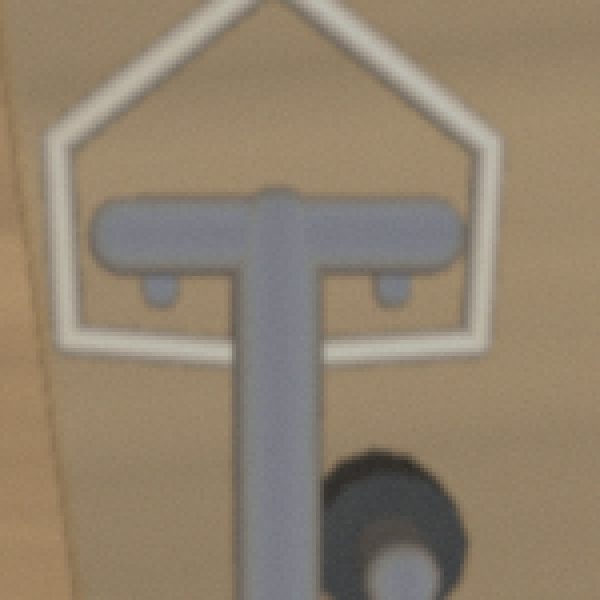

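Call:
play_rows([
  [-3,0,0,0,0,0,255],
  [-3,0,0,0,0,0,255],
  [-2,0,0,0,0,0,255],
  [-1.5,0,0,0,0,0,255],
])

```text
clock: 14.85
tcp_pos: [0.6329, -0.157, 0.057]
orientation: [0.099, -3.138, 0.0]
contact_force: [-2.0, 0.2, -1.0]
grip_width: 0.0204
```

```bash
python3 -c "
from h import *
snap('wrist','w24.png')
ptip(fw(.052,-.1525),.068,.09,n=4)
a=load('w24')['color'];cv2.imwrite('pics/c24.png',cv2.resize(a[20:170,210:360],None,fx=4,fy=4,interpolation=3))
"
```

```text
tip [ 0.5507 -0.1627  0.0308] frame [ 0.0503 -0.1558] F [-2.5  0.7 -1.7] gw 0.02
from [ 0.6331 -0.157   0.057 ] yaw -3.0784 tilt 0.1 n 4
[-0.3, 1.4, -9.3, -0.0, -0.0, -0.007, 255]
[-0.3, 1.4, -9.3, -0.0, -0.0, -0.007, 255]
[-0.3, 1.4, -9.3, -0.0, -0.0, -0.007, 255]
[-0.4, 1.4, -9.3, -0.0, -0.0, -0.007, 255]
```

View pics/c24.png

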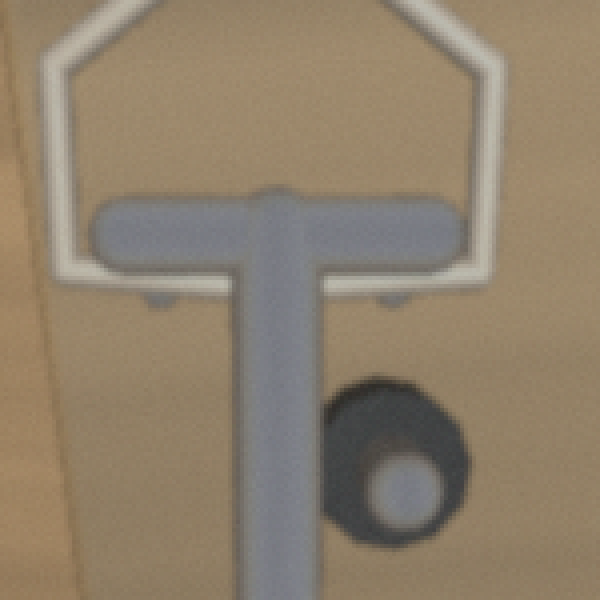

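Call:
play_rows([
  [-0.5,1,-8,0,0,-0.007,255],
  [-0.5,1.4,-9,0,0,-0.007,255],
  [-0.5,1.4,-9,0,0,-0.007,255],
  [-0.5,1.4,-8,0,0,-0.007,255],
  [0,0,-2,0,0,0,255],
])

```text
clock: 15.4
tcp_pos: [0.6336, -0.151, 0.0958]
orientation: [0.148, -3.134, 0.0]
contact_force: [-2.0, 0.7, -2.3]
grip_width: 0.0201
```

```bash
python3 -c "
from h import *
snap('wrist','w25.png')
ptip(fw(.083,-.145),.068,FY,n=5)
a=load('w25')['color'];cv2.imwrite('pics/c25.png',cv2.resize(a[20:170,210:360],None,fx=4,fy=4,interpolation=3))
"
```

```text
tip [ 0.5514 -0.1594  0.0698] frame [ 0.0514 -0.1526] F [-1.9  0.1 -1.8] gw 0.0201
from [ 0.6336 -0.1512  0.0958] yaw -3.0479 tilt 0.25 n 5
[-6.2, 2.9, 0.3, 0.0, -0.001, -0.012, 255]
[-6.2, 2.8, 0.3, 0.0, -0.001, -0.012, 255]
[-6.2, 2.8, 0.3, 0.0, -0.001, -0.012, 255]
[-6.3, 2.7, 0.3, 0.0, -0.001, -0.012, 255]
[-6.3, 2.6, 0.3, 0.0, -0.001, -0.012, 255]
```

View pics/c25.png

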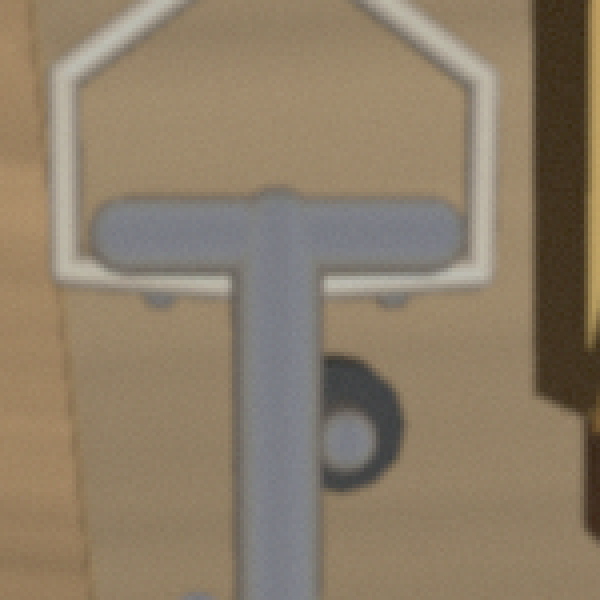

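Call:
play_rows([
  [-7,3,-0.3,0,-0.002,-0.012,255],
  [-7,3,-0.3,0,-0.002,-0.012,255],
  [-7,3,-0.5,0,-0.003,-0.012,255],
  [-7,3,-0.5,0,-0.003,-0.012,255],
  [-6,1,-1,0,-0.003,-0.012,255],
])

```text
clock: 15.95
tcp_pos: [0.6622, -0.1346, 0.0947]
orientation: [0.246, -3.128, 0.001]
contact_force: [-6.7, -0.1, -2.4]
grip_width: 0.0198
```

```bash
python3 -c "
from h import *
snap('wrist','w26.png')
ptip(fw(.083,-.145),.066,FY,n=1)
a=load('w26')['color'];cv2.imwrite('pics/c26.png',cv2.resize(a[20:170,210:360],None,fx=4,fy=4,interpolation=3))
"
```

```text
tip [ 0.5814 -0.1476  0.0687] frame [ 0.0829 -0.1456] F [-7.  -0.8 -3.6] gw 0.0203
from [ 0.6629 -0.1341  0.0947] yaw -2.9834 tilt 0.2 n 1
[-0.0, 0.3, 2.4, 0.0, -0.003, 0.005, 255]
```

View pics/c26.png

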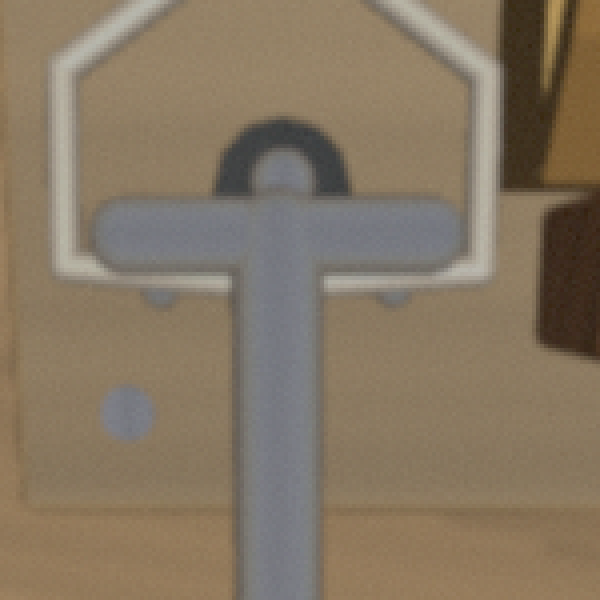

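Call:
play_rows([
  [-1,0.5,5,0,-0.004,0.002,255],
  [-1,0.4,5,0,-0.004,0,255],
  [-1,0,5,0,-0.003,0,255],
  [-1,0,3,0,-0.003,0,255],
])

```text
clock: 16.4
tcp_pos: [0.6614, -0.1325, 0.0713]
orientation: [0.25, -3.126, -0.001]
contact_force: [-6.8, -1.9, -3.0]
grip_width: 0.0199
```

```bash
python3 -c "
from h import *
snap('wrist','w27.png')
ptip(fw(.081,-.145),.038,FY,n=1)
a=load('w27')['color'];cv2.imwrite('pics/c27.png',cv2.resize(a[20:170,210:360],None,fx=4,fy=4,interpolation=3))
"
```

```text
tip [ 0.5795 -0.1461  0.0449] frame [ 0.0812 -0.1438] F [-6.4 -1.4 -2.5] gw 0.0199
from [ 0.661  -0.1325  0.0706] yaw -2.982 tilt 0.38 n 1
[0.4, -1.6, 6.3, 0.001, -0.007, 0.006, 255]
```

View pics/c27.png

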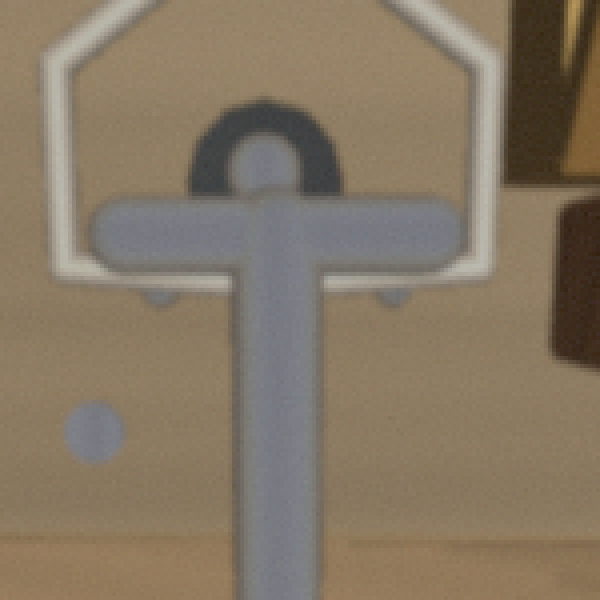

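Call:
play_rows([
  [-1,-0.8,2,0,-0.004,0.003,255],
  [-1,-0.6,2,0,-0.003,0.002,255],
  [-1,0,1,0,-0.003,0,255],
])

```text
clock: 16.75
tcp_pos: [0.6602, -0.1336, 0.0617]
orientation: [0.245, -3.123, -0.001]
contact_force: [-5.7, -2.0, 0.6]
grip_width: 0.0205
```

```bash
python3 -c "
from h import *
snap('wrist','w28.png')
ptip(fw(.081,-.145),.038,FY,n=1)
a=load('w28')['color'];cv2.imwrite('pics/c28.png',cv2.resize(a[20:170,210:360],None,fx=4,fy=4,interpolation=3))
"
```

```text
tip [ 0.5785 -0.1469  0.036 ] frame [ 0.0802 -0.1445] F [-7.3 -0.9  0.1] gw 0.0201
from [ 0.6602 -0.1336  0.0616] yaw -2.9849 tilt 0.5 n 1
[-0.6, -0.7, -2.7, 0.002, -0.009, 0.003, 255]
```

View pics/c28.png

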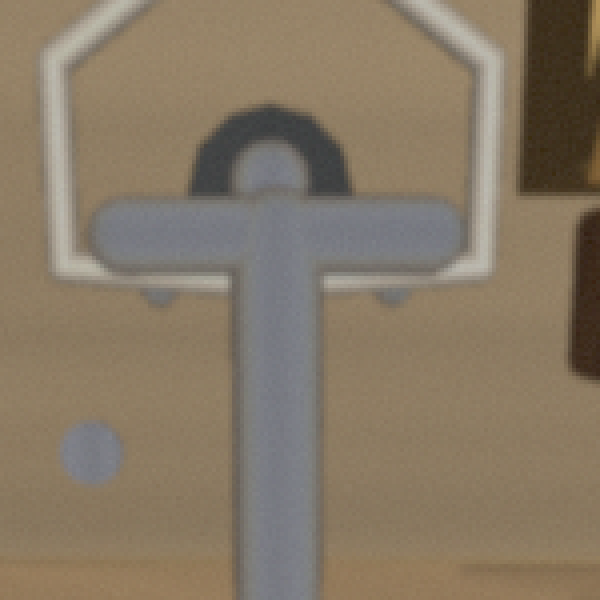

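Call:
play_rows([
  [2,-0.6,-0.5,0,-0.003,0.002,255],
  [3,0,-0.3,0,0,0,255],
  [3,0,0,0,0,0,255],
  [3,0,0,0,0,0,255],
  [1,0,0,0,0,0,255],
])

```text
clock: 17.3
tcp_pos: [0.6521, -0.1343, 0.0634]
orientation: [-0.246, 3.13, 0.004]
contact_force: [1.4, -0.7, -1.9]
grip_width: 0.02
```

```bash
python3 -c "
from h import *
snap('wrist','w29.png')
ptip(fw(.0675,-.145),.038,FY,n=1)
a=load('w29')['color'];cv2.imwrite('pics/c29.png',cv2.resize(a[20:170,210:360],None,fx=4,fy=4,interpolation=3))
"
```

```text
tip [ 0.5707 -0.1477  0.037 ] frame [ 0.0723 -0.144 ] F [-0.7 -0.4 -1.3] gw 0.0204
from [ 0.6521 -0.1344  0.0634] yaw -2.9844 tilt 0.17 n 1
[4.8, -1.1, -0.9, 0.002, 0.002, 0.004, 255]
```

View pics/c29.png

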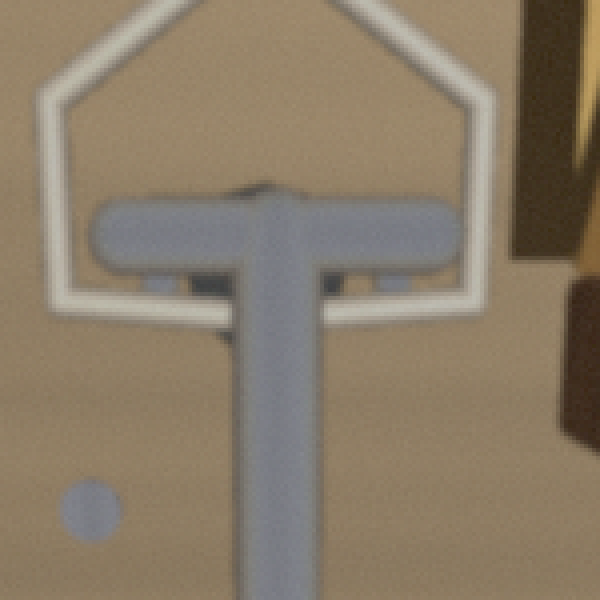

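Call:
play_rows([
  [2,-0.6,0,0,0,0.002,255],
  [2.5,-0.4,0,0,0,0,255],
  [1,0,0,0,0,0,255],
  [0,0,0,0,0,0,255],
])

```text
clock: 17.75
tcp_pos: [0.6474, -0.1363, 0.064]
orientation: [-0.243, 3.128, 0.004]
contact_force: [0.3, -0.1, -1.3]
grip_width: 0.0195
```

```bash
python3 -c "
from h import *
snap('wrist','w30.png')
ptip(fw(.0665,-.145),.038,FY,n=1)
a=load('w30')['color'];cv2.imwrite('pics/c30.png',cv2.resize(a[20:170,210:360],None,fx=4,fy=4,interpolation=3))
"
```

```text
tip [ 0.5661 -0.1494  0.0374] frame [ 0.0675 -0.145 ] F [-0.3  0.7 -1. ] gw 0.0198
from [ 0.6474 -0.1362  0.064 ] yaw -2.9865 tilt 0.27 n 1
[0.9, -0.0, -0.3, 0.002, 0.004, 0.002, 255]
```

View pics/c30.png

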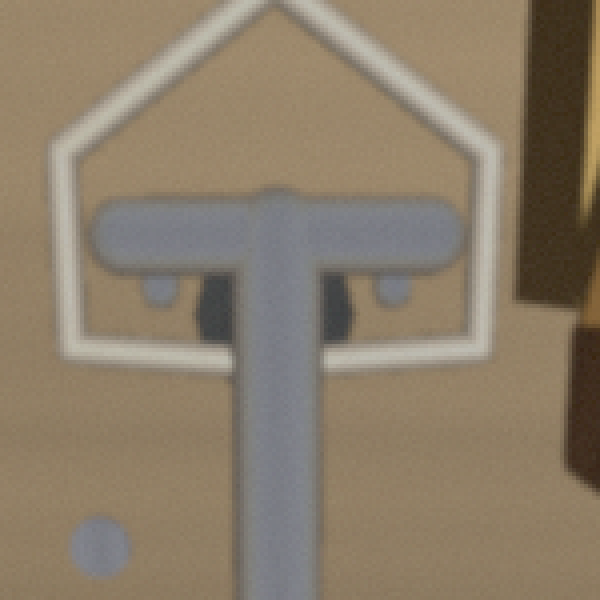

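Toes are free. Lift.

Call:
play_rows([
  [0.5,0,-4,0,0,0,255],
  [0,0,-8,0,0,0,255],
  [0,0,-22,0,0,0,255],
  [0,0,-30,0,0,0,255],
  [0,0,-20,0,0,0,255],
])

```text
clock: 18.3
tcp_pos: [0.6447, -0.1361, 0.1491]
orientation: [0.245, -3.131, -0.007]
contact_force: [0.6, -0.5, -2.1]
grip_width: 0.0201
```

```bash
python3 -c "
from h import *
snap('wrist','w31.png')
print(r.get_obs()['joints'])
plan([.4655,.3666,.14],np.pi+.1445,claw=255)
"
```

```text
[ 0.65764021  0.66111332 -0.80028555  1.62364072  0.51916586  1.07949775
  1.43942627]
from [ 0.6464 -0.136   0.1524] yaw -2.9858 tilt 0.25 n 12
[8.4, 43.7, 1.1, 0.0, 0.0, 0.001, 255]
[8.4, 43.7, 1.1, 0.0, 0.0, 0.001, 255]
[8.5, 43.7, 1.1, 0.0, 0.0, 0.001, 255]
[8.5, 43.7, 1.1, 0.0, 0.0, 0.001, 255]
[8.6, 43.7, 1.1, 0.0, 0.0, 0.001, 255]
[8.6, 43.7, 1.1, 0.0, 0.0, 0.001, 255]
[8.6, 43.7, 1.1, 0.0, 0.0, 0.001, 255]
[8.7, 43.7, 1.1, 0.0, 0.0, 0.001, 255]
[8.7, 43.7, 1.1, 0.0, 0.0, 0.001, 255]
[8.8, 43.6, 1.1, 0.0, 0.0, 0.001, 255]
[8.8, 43.6, 1.1, 0.0, 0.0, 0.001, 255]
[8.8, 43.6, 1.0, 0.0, 0.0, 0.001, 255]
```

View pics/w31.png

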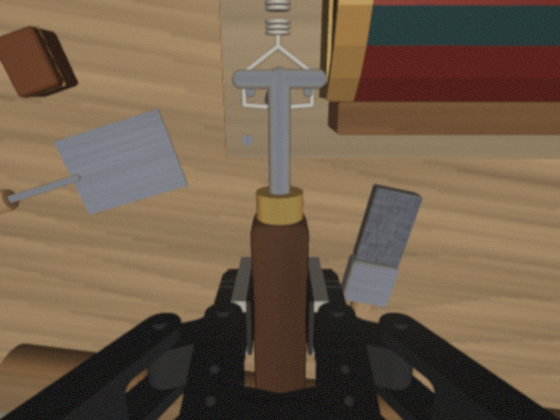

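Call:
play_rows([
  [2,43,-5,0,0,0,255],
  [4,43,-3,0,0,0,255],
  [6,44,0,0,0,0,255],
  [8,44,1,0,0,0,255],
  [9,44,1,0,0,0,255],
])

```text
clock: 18.85
tcp_pos: [0.5881, 0.0717, 0.1618]
orientation: [-0.216, 3.123, -0.002]
contact_force: [1.0, -0.1, -1.6]
grip_width: 0.0202
```

Call:
play_rows([
  [10,44,1,0,0,0.001,255],
  [10,44,1,0,0,0.001,255],
  [10,44,1,0,0,0.001,255],
  [10,44,1,0,0,0.001,255],
  [10,35,1,0,0,0.001,255],
])

```text
clock: 19.35
tcp_pos: [0.5059, 0.2836, 0.158]
orientation: [-0.21, 3.119, -0.0]
contact_force: [0.2, -0.1, -0.4]
grip_width: 0.0201
```

```bash
python3 -c "
from h import *
plan([.4655,.3666,.12],np.pi+.1445,claw=255)
"
```

```text
from [0.5059 0.2836 0.158 ] yaw -3.0071 tilt 0.9 n 3
[9.8, 29.2, 12.5, -0.0, 0.005, -0.003, 255]
[9.7, 29.3, 12.5, -0.0, 0.005, -0.003, 255]
[9.5, 29.3, 12.6, -0.0, 0.005, -0.003, 255]
```

Call:
play_rows([
  [10,29,12,0,0.005,-0.003,255],
  [10,25,12,0,0.005,-0.003,255],
  [8,14,8,0,0.003,-0.003,255],
  [2,5,3,0,0,0,255],
  [0,0,0,0,0,0,255],
])

```text
clock: 19.85
tcp_pos: [0.4604, 0.3629, 0.1243]
orientation: [-0.244, 3.127, 0.007]
contact_force: [0.5, -0.5, -0.2]
grip_width: 0.0202
```

```bash
python3 -c "
from h import *
snap('wrist','w32.png')
plan([.4655,.3666,.075],np.pi+.1445,claw=255,n=1)
"
```

```text
from [0.4609 0.3624 0.1245] yaw -2.9867 tilt 0.41 n 1
[-4.9, 3.3, 49.6, 0.004, 0.006, 0.01, 255]
```

View pics/w32.png

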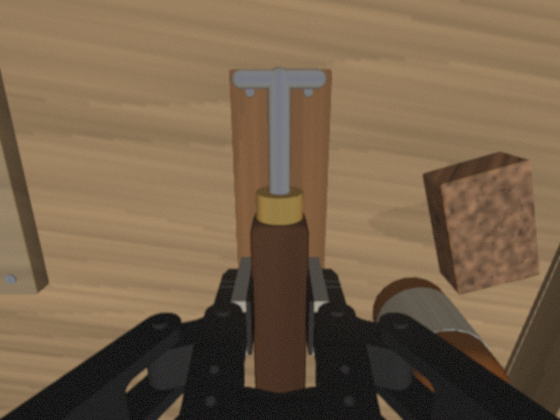

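Call:
play_rows([
  [-2,1.5,18,0.002,0.003,0.005,255],
  [-2,1.5,15,0.002,0.003,0.004,255],
  [-0.5,0.5,8,0,0,0,255],
  [0,0,2,0,0,0,255],
  [0,0,0,0,0,0,255],
])

```text
clock: 20.4
tcp_pos: [0.4692, 0.3623, 0.0772]
orientation: [-0.216, 3.134, -0.005]
contact_force: [0.7, -0.4, -1.6]
grip_width: 0.0204
```

```bash
python3 -c "
from h import *
plan([.4655,.3666,.0365],np.pi+.1445,claw=255,n=1)
"
```

```text
from [0.4692 0.3623 0.0772] yaw -3.0042 tilt 0.18 n 1
[3.1, 4.9, 40.7, -0.003, 0.0, -0.007, 255]
```

Call:
play_rows([
  [1.5,2.5,6,-0.002,0,-0.004,255],
  [1,2,6,0,0,-0.003,255],
  [0,0.3,3,0,0,0,255],
  [0,0,0,0,0,0,255],
])

```text
clock: 20.8
tcp_pos: [0.4661, 0.3672, 0.0615]
orientation: [-0.227, 3.132, -0.0]
contact_force: [-0.2, 0.2, -1.8]
grip_width: 0.0202
```

```bash
python3 -c "
from h import *
plan([.4655,.3666,.0365],np.pi+.1445,claw=255,n=1)
"
```

```text
from [0.4661 0.3672 0.0615] yaw -2.9967 tilt 0.05 n 1
[0.7, -0.5, 25.0, -0.0, 0.001, 0.0, 255]
```

Call:
play_rows([
  [0.4,-0.3,7,0,0,0,255],
  [0,0,7,0,0,0,255],
  [0,0,5,0,0,0,255],
  [0,0,3,0,0,0,255],
])

```text
clock: 21.2
tcp_pos: [0.4661, 0.3672, 0.0384]
orientation: [-0.227, 3.131, 0.001]
contact_force: [-0.1, 1.3, -1.5]
grip_width: 0.02
```

```bash
python3 -c "
from h import *
plan([.4655,.3666,.0365],np.pi+.1445,claw=255,n=1);print(r.get_obs()['contact_force'])
"
```

```text
from [0.4661 0.3672 0.0384] yaw -2.9965 tilt 0.12 n 1
[0.6, -0.6, 1.9, 0.0, 0.002, 0.001, 255]
[-0.10162717  1.32770862 -1.49027239]
```

Call:
play_rows([
  [0.3,-0.3,1.5,0,0,0,255],
  [0,0,1,0,0,0,255],
])

```text
clock: 21.4
tcp_pos: [0.4657, 0.367, 0.0364]
orientation: [-0.228, 3.131, -0.001]
contact_force: [-4.2, -5.6, 18.3]
grip_width: 0.02
```

```bash
python3 -c "
from h import *
plan([.4655,.3666,.0365],np.pi+.1445,claw=255,n=1);print(r.get_obs()['contact_force'])
snap('wrist','w33.png')
"
```

```text
from [0.4657 0.367  0.0364] yaw -2.9965 tilt 0.13 n 1
[0.3, -0.4, -0.1, -0.001, 0.002, 0.001, 255]
[-4.19652098 -5.57626475 18.28454674]
```

View pics/w33.png

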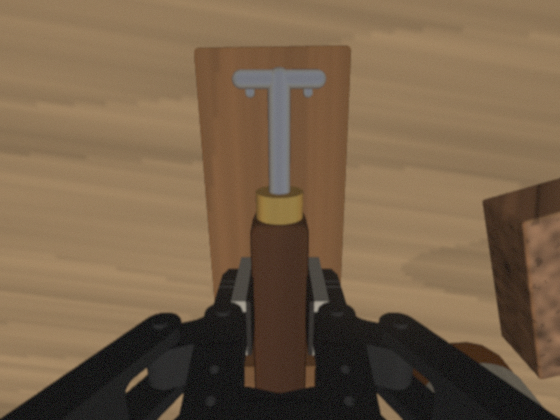

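Call:
play_rows([
  [0,0,0,0,0,0,150],
  [0,0,0,0,0,0,60],
  [0,0,0,0,0,0,0],
  [0,0,0,0,0,0,0],
  [0,0,0,0,0,0,0],
])

```text
clock: 21.95
tcp_pos: [0.4664, 0.3677, 0.0374]
orientation: [-0.227, 3.129, 0.001]
contact_force: [0.9, 0.6, -0.9]
grip_width: 0.0855
```

Call:
play_rows([
  [0,0,-15,0,0,0,0],
  [0,0,-40,0,0,0,0],
  [0,0,-45,0,0,0,0],
  [0,0,-45,0,0,0,0],
  [0,0,-25,0,0,0,0],
])

```text
clock: 22.45
tcp_pos: [0.4632, 0.3662, 0.2125]
orientation: [0.231, -3.129, 0.005]
contact_force: [0.5, 0.3, 0.1]
grip_width: 0.0854
```

```bash
python3 -c "
from h import *
g=snap('wrist','w34.png');snap('top','top2.png'); t=load('top2')
C=cloud(g); m=(C[...,2]>.05)&(C[...,2]<.068)
for y in range(0,420,12):
    k=m[y].copy(); k[:200]=0;k[380:]=0
    if k.sum()>1: print(y,np.where(k)[0].min(),np.where(k)[0].max(),C[y][k].mean(0).round(4))
cv2.imwrite('pics/t2.png',cv2.resize(np.clip(t['color'][170:290,130:410].astype(float)*1.6,0,255).astype(np.uint8),None,fx=2.8,fy=2.8,interpolation=3))
"
```

```text
84 263 298 [0.3804 0.3542 0.0518]
96 276 285 [0.3895 0.3555 0.0533]
108 276 285 [0.3989 0.3569 0.0533]
120 276 285 [0.4083 0.3583 0.0535]
132 276 285 [0.418  0.3598 0.0532]
144 270 291 [0.4274 0.3611 0.0571]
156 268 293 [0.4367 0.3625 0.0607]
168 268 293 [0.4467 0.364  0.0607]
180 268 293 [0.457  0.3656 0.0608]
192 268 293 [0.4676 0.3671 0.0604]
204 268 292 [0.4782 0.3683 0.0608]
216 268 292 [0.4891 0.3699 0.0608]
228 269 292 [0.5003 0.372  0.0607]
240 248 311 [0.5139 0.3739 0.0556]
252 248 309 [0.5256 0.3756 0.0561]
264 269 379 [0.5315 0.4071 0.0596]
276 361 369 [0.5362 0.4567 0.0603]
288 360 363 [0.55   0.4568 0.0586]
```

View pics/w34.png

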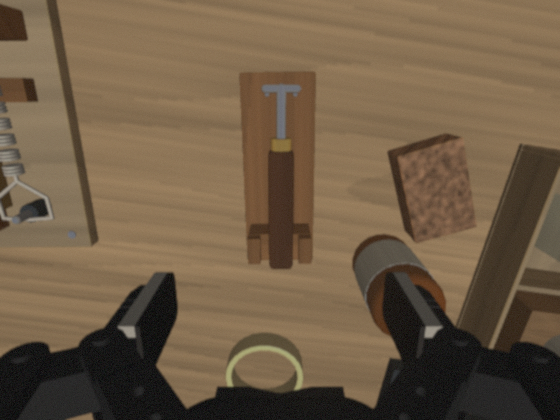

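View pics/t2.png

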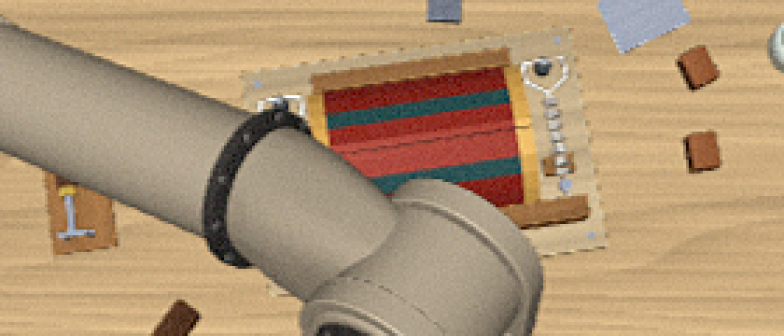

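```bash
python3 -c "
from h import *
plan([.57,-.30,.26],np.pi+.05,claw=0,n=15);print(r.get_obs()['joints'])
"
```

```text
from [0.4641 0.3672 0.2134] yaw -2.9945 tilt 0.06 n 15
[-0.5, -45.0, -3.1, -0.0, -0.0, 0.006, 0]
[-0.8, -45.0, -3.1, -0.0, -0.0, 0.006, 0]
[-1.0, -45.0, -3.1, -0.0, -0.0, 0.006, 0]
[-1.3, -45.0, -3.1, -0.0, -0.0, 0.006, 0]
[-1.6, -45.0, -3.1, -0.0, -0.0, 0.006, 0]
[-1.9, -45.0, -3.1, -0.0, -0.0, 0.006, 0]
[-2.2, -45.0, -3.1, -0.0, -0.0, 0.006, 0]
[-2.5, -45.0, -3.1, -0.0, -0.0, 0.006, 0]
[-2.8, -45.0, -3.1, -0.0, -0.0, 0.006, 0]
[-3.1, -44.9, -3.1, -0.0, -0.0, 0.006, 0]
[-3.4, -44.9, -3.1, -0.0, -0.0, 0.006, 0]
[-3.7, -44.9, -3.1, -0.0, -0.0, 0.006, 0]
[-4.0, -44.9, -3.1, -0.0, -0.0, 0.006, 0]
[-4.2, -44.8, -3.1, -0.0, -0.0, 0.006, 0]
[-4.5, -44.8, -3.1, -0.0, -0.0, 0.006, 0]
[-0.09939571  0.51377683 -0.9147349   1.73310079  0.44775647  1.12012204
  0.56484035]
```

Call:
play_rows([
  [-1,-45,-5,0,0,0.006,0],
  [-1,-45,-5,0,0,0.006,0],
  [-1,-45,-5,0,0,0.006,0],
  [-1,-45,-5,0,0,0.006,0],
  [-2,-45,-5,0,0,0.006,0],
])

```text
clock: 23.05
tcp_pos: [0.4975, 0.1467, 0.2401]
orientation: [0.209, -3.134, -0.006]
contact_force: [0.6, -0.4, 0.4]
grip_width: 0.0854
```

Call:
play_rows([
  [-2,-45,-3,0,0,0.006,0],
  [-2,-45,-3,0,0,0.006,0],
  [-2,-45,-3,0,0,0.006,0],
  [-3,-45,-3,0,0,0.006,0],
  [-3,-45,-3,0,0,0.006,0],
])

```text
clock: 23.55
tcp_pos: [0.5343, -0.0848, 0.2553]
orientation: [0.162, -3.135, -0.004]
contact_force: [1.9, -0.1, -0.3]
grip_width: 0.0854
```

Call:
play_rows([
  [-3,-45,-1,0,0,0.006,0],
  [-4,-45,-1,0,0,0.006,0],
  [-4,-40,0,0,0,0.006,0],
  [-4,-20,0,0,0,0.006,0],
  [0,0,0,0,0,0,0],
])

```text
clock: 24.05
tcp_pos: [0.5608, -0.2478, 0.2559]
orientation: [0.105, -3.134, -0.001]
contact_force: [0.4, 0.6, -0.5]
grip_width: 0.0853
```

```bash
python3 -c "
from h import *
g=snap('wrist','w35.png');snap('top','top3.png')
print(r.get_obs()['tcp_pos'],r.get_obs()['joints'])
"
```

```text
[ 0.56072595 -0.244009    0.25621595] [ 0.89178441  0.46675369 -0.79651544  1.64024982  0.35292756  1.19159619
  1.65642201]
```

View pics/w35.png

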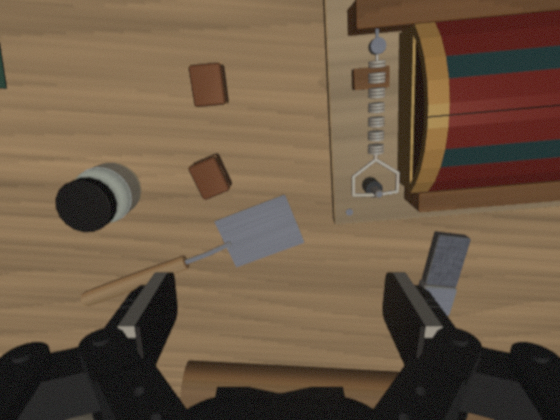

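View pics/top3.png

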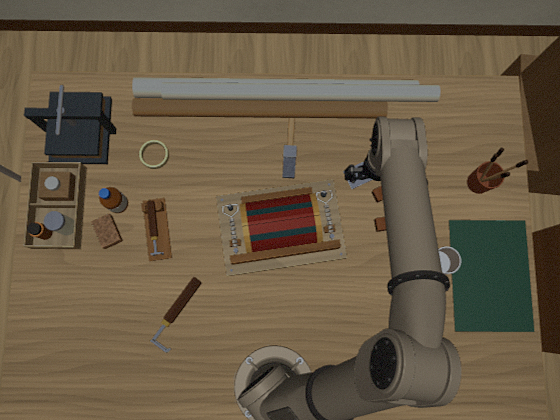

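```bash
cat >> h.py <<'E'
def weights(g,lo=.026,hi=.036,roi=None):
    C=cloud(g); hsv=cv2.cvtColor(g['color'],cv2.COLOR_BGR2HSV)
    m=((C[...,2]>lo)&(C[...,2]<hi)&(hsv[...,1]>120)).astype(np.uint8)
    m[265:]=0
    n,l,st,ce=cv2.connectedComponentsWithStats(m)
    for i in range(1,n):
        if st[i,4]<150: continue
        P=C[l==i]; rect=cv2.minAreaRect((P[:,:2]*1000).astype(np.float32)); (cx,cy),(w,h),a=rect
        if max(w,h)>60: continue
        if w<h: a+=90   # direction of long side
        print(ce[i].round(0),'c',round(cx/1000,4),round(cy/1000,4),'size',sorted([round(w,1),round(h,1)]),'long dir deg',round((a+90)%180-90,1),'z',np.median(P[:,2]).round(4))
E
python3 -c "
from h import *
weights(load('w35'))
"
```

```text
[207.  84.] c 0.4813 -0.3242 size [31.4, 38.7] long dir deg 9.1 z 0.0314
[360.  79.] c 0.4652 -0.1723 size [18.1, 20.6] long dir deg -80.7 z 0.0353
[209. 177.] c 0.5748 -0.322 size [31.2, 39.6] long dir deg 27.0 z 0.0313
```

```bash
python3 -c "
from h import *
plan([.4813,-.3242,.12],np.pi+.158,claw=100,n=5)
g=load('w35')
for p in [(217,220),(233,262),(280,197)]: print(onz(g,*p,.003).round(3))
"
```

```text
from [ 0.5607 -0.244   0.2562] yaw -3.0701 tilt 0.36 n 5
[16.8, -14.9, 27.3, 0.0, -0.001, -0.017, 100]
[17.1, -14.6, 27.3, 0.0, -0.001, -0.017, 100]
[17.4, -14.3, 27.3, 0.0, -0.001, -0.017, 100]
[17.7, -14.0, 27.3, 0.0, -0.001, -0.017, 100]
[17.9, -13.7, 27.3, 0.0, -0.001, -0.017, 100]
[ 0.632 -0.317  0.003]
[ 0.686 -0.297  0.003]
[ 0.599 -0.245  0.003]
```

Call:
play_rows([
  [17,-15,25,0,0,-0.017,60],
  [17,-15,25,0,0,-0.017,60],
  [17,-14,25,0,0,-0.017,60],
  [16,-12,20,0,0,-0.017,60],
  [5,-5,5,0,0,0,60],
])

```text
clock: 24.65
tcp_pos: [0.4965, -0.2997, 0.1564]
orientation: [0.255, -3.131, -0.007]
contact_force: [0.1, 0.8, -0.8]
grip_width: 0.0653
```

Call:
play_rows([
  [0,0,0,0,0,0,60],
  [0,0,0,0,0,0,60],
])

```text
clock: 24.85
tcp_pos: [0.4971, -0.2972, 0.1573]
orientation: [0.258, -3.131, -0.009]
contact_force: [0.2, 0.5, 0.2]
grip_width: 0.0653
```

```bash
python3 -c "
from h import *
g=snap('wrist','w36.png'); weights(g)
plan([.4813,-.3242,.05],np.pi+.158,claw=60,n=3)
"
```

```text
[437. 111.] c 0.4155 -0.1937 size [1.9, 21.7] long dir deg 8.4 z 0.031
[247. 168.] c 0.4806 -0.3248 size [30.9, 39.0] long dir deg 8.7 z 0.0314
[441. 179.] c 0.4648 -0.1736 size [19.3, 19.9] long dir deg 7.7 z 0.0351
[233. 259.] c 0.5586 -0.3278 size [11.4, 31.9] long dir deg -83.5 z 0.0309
from [ 0.4974 -0.2971  0.1576] yaw -2.977 tilt 0.32 n 3
[6.8, -8.2, 35.8, 0.002, 0.0, 0.002, 60]
[6.8, -8.2, 35.8, 0.002, 0.0, 0.002, 60]
[6.8, -8.1, 35.8, 0.002, 0.0, 0.002, 60]
```

View pics/w36.png

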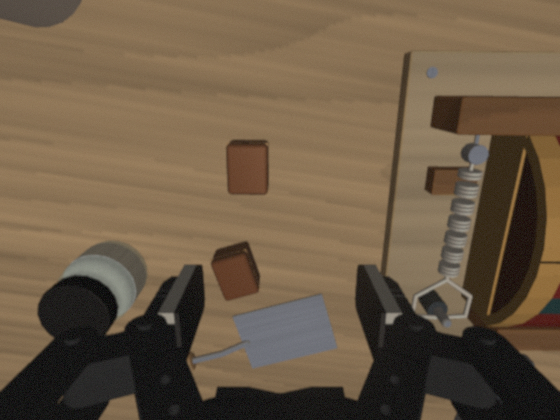

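Call:
play_rows([
  [8,-10,25,0.002,0,0.002,60],
  [8,-9,25,0.002,0,0.002,60],
  [4,-4,20,0,0,0,60],
  [0,-1,15,0,0,0,60],
  [0,0,2,0,0,0,60],
])

```text
clock: 25.4
tcp_pos: [0.4918, -0.3206, 0.0753]
orientation: [-0.263, 3.116, -0.007]
contact_force: [-0.4, 0.1, 0.4]
grip_width: 0.0652
```

```bash
python3 -c "
from h import *
plan([.4809,-.3245,.008],np.pi+.158,claw=60,n=1)
"
```

```text
from [ 0.4918 -0.3206  0.0753] yaw -2.9733 tilt 0.87 n 1
[12.4, -1.7, 67.1, -0.006, 0.014, 0.01, 60]
```

Call:
play_rows([
  [6,-1,5,-0.003,0.007,0.005,60],
  [5,-1,10,-0.003,0.006,0.004,60],
  [1,0,12,0,0,0,60],
  [0,0,8,0,0,0,60],
  [0,0,3,0,0,0,60],
])

```text
clock: 25.9
tcp_pos: [0.4832, -0.3239, 0.0374]
orientation: [-0.252, 3.127, -0.002]
contact_force: [-0.3, -0.0, -0.3]
grip_width: 0.0651
```

```bash
python3 -c "
from h import *
plan([.4809,-.3245,.008],np.pi+.158,claw=60,n=1)
"
```

```text
from [ 0.4832 -0.3239  0.0374] yaw -2.981 tilt 0.28 n 1
[2.5, -0.1, 29.4, -0.002, 0.005, 0.003, 60]
```

Call:
play_rows([
  [1.5,0,8,-0.002,0.004,0.002,60],
  [0.5,0,9,0,0,0,60],
  [0,0,7,0,0,0,60],
  [0,0,3,0,0,0,60],
])

```text
clock: 26.3
tcp_pos: [0.4813, -0.3241, 0.008]
orientation: [-0.249, 3.131, 0.001]
contact_force: [-0.4, 0.3, -0.0]
grip_width: 0.0652
```

```bash
python3 -c "
from h import *
plan([.4809,-.3245,.008],np.pi+.158,claw=60,n=1)
"
```

```text
from [ 0.4813 -0.3241  0.008 ] yaw -2.9831 tilt 0.04 n 1
[0.5, -0.3, -0.0, 0.0, 0.0, 0.001, 60]
```

Call:
play_rows([
  [0,0,0,0,0,0,110],
  [0,0,0,0,0,0,160],
  [0,0,0,0,0,0,220],
  [0,0,0,0,0,0,255],
], force=50)

```text
clock: 26.7
tcp_pos: [0.4813, -0.3239, 0.0077]
orientation: [-0.249, 3.132, 0.001]
contact_force: [-0.6, 0.3, -3.5]
grip_width: 0.0312
```

```bash
python3 -c "
from h import *
plan([.4809,-.3245,.008],np.pi+.158,claw=60,n=1);print(r.get_obs()['grip_width'])
snap('wrist','w37.png')
"
```

```text
from [ 0.4813 -0.3239  0.0077] yaw -2.9828 tilt 0.05 n 1
[0.5, -0.5, -0.3, 0.001, 0.0, 0.001, 60]
0.031226926722729392
```

View pics/w37.png

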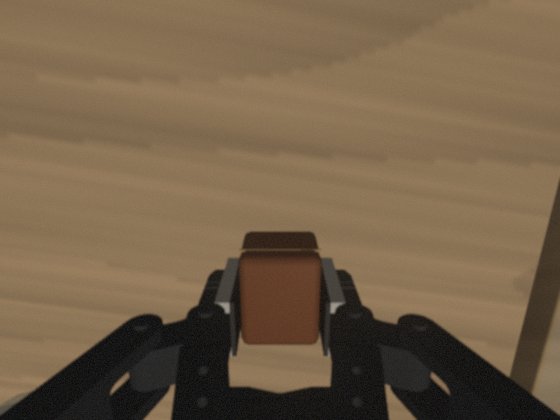

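```bash
python3 -c "
from h import *
g=load('w35')
a=g['color'];cv2.imwrite('pics/c35.png',cv2.resize(np.clip(a[60:180,400:560].astype(float)*1.5,0,255).astype(np.uint8),None,fx=4,fy=4,interpolation=3))
for x in (450,500,550):
    col=a[100:130,x].astype(int).sum(1); v=100+col.argmin(); p=onz(g,x,v,.097); d=p[:2]-cr; print(x,v,p.round(4),d@fx,d@fy,pt(g,x,v)[2])
t=fw(0,.045); plan([t[0],t[1],.20],np.pi+FY,claw=255)
"
```

```text
450 128 [ 0.5022 -0.1094  0.097 ] 0.010497140232095603 -0.09569006765901235 0.09791587845030936
500 110 [ 0.4851 -0.0714  0.097 ] -0.0005755524874485809 -0.05558578563525784 0.09819307540676914
550 106 [ 0.4793 -0.0313  0.097 ] -0.00022168637592517992 -0.01507592149094798 0.09842702620024785
from [ 0.4813 -0.3239  0.0077] yaw -2.9829 tilt 0.05 n 9
[-5.0, 38.8, -21.3, 0.0, 0.0, 0.001, 255]
[-5.0, 38.8, -21.3, 0.0, 0.0, 0.001, 255]
[-4.9, 38.8, -21.3, 0.0, 0.0, 0.001, 255]
[-4.9, 38.8, -21.3, 0.0, 0.0, 0.001, 255]
[-4.9, 38.8, -21.3, 0.0, 0.0, 0.001, 255]
[-4.9, 38.8, -21.4, 0.0, 0.0, 0.001, 255]
[-4.8, 38.8, -21.4, 0.0, 0.0, 0.001, 255]
[-4.8, 38.8, -21.4, 0.0, 0.0, 0.001, 255]
[-4.8, 38.8, -21.4, 0.0, 0.0, 0.001, 255]
```

Call:
play_rows([
  [0,0,-8,0,0,0,255],
  [0,0,-25,0,0,0,255],
  [0,0,-45,0,0,0,255],
  [0,0,-45,0,0,0,255],
  [0,0,-40,0,0,0,255],
])

```text
clock: 27.25
tcp_pos: [0.4763, -0.3217, 0.1707]
orientation: [0.251, -3.12, -0.016]
contact_force: [0.2, -0.8, -2.7]
grip_width: 0.0312
```

```bash
python3 -c "
from h import *
t=fw(0,.045); plan([t[0],t[1],.20],np.pi+FY,claw=255)
"
```

```text
from [ 0.4763 -0.3217  0.1707] yaw -2.9813 tilt 0.91 n 8
[-6.2, 43.3, -3.2, 0.001, -0.001, 0.001, 255]
[-6.2, 43.3, -3.3, 0.001, -0.001, 0.001, 255]
[-6.1, 43.3, -3.3, 0.001, -0.001, 0.001, 255]
[-6.1, 43.3, -3.4, 0.001, -0.001, 0.001, 255]
[-6.1, 43.3, -3.5, 0.001, -0.001, 0.001, 255]
[-6.0, 43.3, -3.5, 0.001, -0.001, 0.001, 255]
[-6.0, 43.3, -3.6, 0.001, -0.001, 0.001, 255]
[-6.0, 43.3, -3.6, 0.001, -0.001, 0.001, 255]
```

View pics/c35.png

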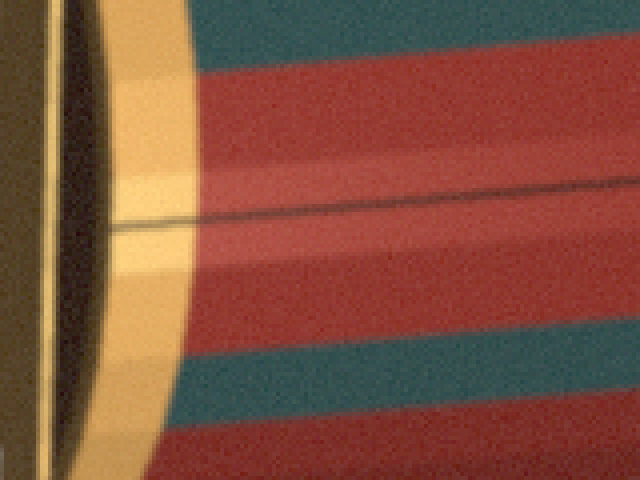

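Seam agrees with my frame to under 1 mm. On to the crown.

Call:
play_rows([
  [-6,43,-6,0,-0.001,0.001,255],
  [-6,43,-6,0,-0.001,0.001,255],
  [-6,43,-6,0,-0.001,0.001,255],
  [-6,43,-5,0,-0.001,0.001,255],
  [-6,43,-4,0,-0.001,0.001,255],
])

```text
clock: 27.75
tcp_pos: [0.4755, -0.1068, 0.2083]
orientation: [-0.221, 3.13, -0.001]
contact_force: [1.0, 1.0, -2.9]
grip_width: 0.0307
```

Call:
play_rows([
  [-6,43,-2,0,0,0,255],
  [-6,35,0,0,0,0,255],
  [-4,20,0,0,0,0,255],
  [0,2,0,0,0,0,255],
  [0,0,0,0,0,0,255],
])

```text
clock: 28.25
tcp_pos: [0.4747, 0.0065, 0.214]
orientation: [-0.242, 3.124, -0.005]
contact_force: [-0.0, -1.0, -2.7]
grip_width: 0.0311
```

```bash
python3 -c "
from h import *
t=fw(0,.045); plan([t[0],t[1],.135],np.pi+FY,claw=255,n=3)
"
```

```text
from [0.4747 0.0065 0.214 ] yaw -2.9872 tilt 0.49 n 3
[0.5, 7.4, 26.3, -0.001, 0.003, 0.0, 255]
[0.5, 7.4, 26.3, -0.001, 0.003, 0.0, 255]
[0.4, 7.4, 26.3, -0.001, 0.003, 0.0, 255]
```

Call:
play_rows([
  [0.5,9,22,-0.001,0.003,0,255],
  [0.5,8,22,-0.001,0.003,0,255],
  [0,3,18,0,0.002,0,255],
  [0,0,6,0,0,0,255],
  [0,0,0,0,0,0,255],
])

```text
clock: 28.75
tcp_pos: [0.4717, 0.0195, 0.1446]
orientation: [-0.228, 3.133, -0.009]
contact_force: [0.1, -0.0, -2.3]
grip_width: 0.0313
```

```bash
python3 -c "
from h import *
t=fw(0,.045); plan([t[0],t[1],.106],np.pi+FY,claw=255,n=1)
snap('wrist','w38.png')
"
```

```text
from [0.4717 0.0195 0.1446] yaw -2.9964 tilt 0.34 n 1
[0.1, 8.9, 38.6, -0.006, -0.0, -0.008, 255]
```

View pics/w38.png

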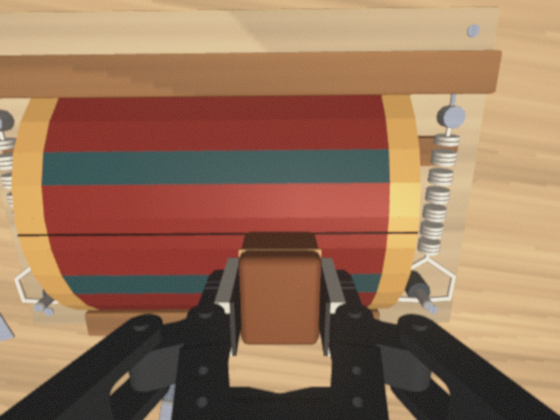

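Call:
play_rows([
  [0,3,8,-0.003,0,-0.004,255],
  [0,3,8,-0.002,0,-0.003,255],
  [0,1,7,0,0,0,255],
  [0,0,3,0,0,0,255],
  [0,0,0,0,0,0,255],
])

```text
clock: 29.3
tcp_pos: [0.4727, 0.0254, 0.1189]
orientation: [-0.235, 3.129, -0.003]
contact_force: [-0.6, 0.3, -3.1]
grip_width: 0.0311
```

```bash
python3 -c "
from h import *
t=fw(0,.045); plan([t[0],t[1],.105],np.pi+FY,claw=255,n=1)
"
```

```text
from [0.4727 0.0254 0.1189] yaw -2.9919 tilt 0.25 n 1
[2.0, 3.0, 13.9, -0.002, 0.004, -0.004, 255]
```

Call:
play_rows([
  [1,1,4,0,0.003,-0.003,255],
  [1,1,4,0,0,0,255],
  [0,0,3,0,0,0,255],
  [0,0,1,0,0,0,255],
])

```text
clock: 29.7
tcp_pos: [0.4706, 0.0274, 0.1062]
orientation: [-0.24, 3.131, -0.003]
contact_force: [-0.2, -1.0, -3.4]
grip_width: 0.0307
```

```bash
python3 -c "
from h import *
t=fw(0,.045); plan([t[0],t[1],.105],np.pi+FY,claw=255,n=1); print(r.get_obs()['contact_force'])
"
```

```text
from [0.4706 0.0274 0.1062] yaw -2.9884 tilt 0.14 n 1
[0.2, 0.7, 1.2, -0.002, 0.001, -0.0, 255]
[-0.22554707 -0.96349458 -3.39649958]
```

Call:
play_rows([
  [0,0,1,-0.001,0.001,0,255],
  [0,0,0.7,0,0,0,255],
])

```text
clock: 29.9
tcp_pos: [0.4707, 0.0274, 0.1045]
orientation: [-0.24, 3.132, -0.002]
contact_force: [-3.4, -0.9, 8.7]
grip_width: 0.031
```

Call:
play_rows([
  [0,0,0,0,0,0,155],
  [0,0,0,0,0,0,145],
  [0,0,0,0,0,0,130],
  [0,0,0,0,0,0,100],
  [0,0,0,0,0,0,90],
])

```text
clock: 30.4
tcp_pos: [0.4724, 0.0278, 0.1058]
orientation: [-0.24, 3.129, -0.002]
contact_force: [-0.1, -0.0, 0.2]
grip_width: 0.0555
```

```bash
python3 -c "
from h import *
o=r.get_obs(); print(o['tcp_pos'],o['contact_force'],o['grip_width'])
snap('wrist','w39.png')
"
```

```text
[0.47237893 0.02778414 0.10578255] [-0.06620647 -0.03369679  0.19790339] 0.0555041539879667
```

View pics/w39.png

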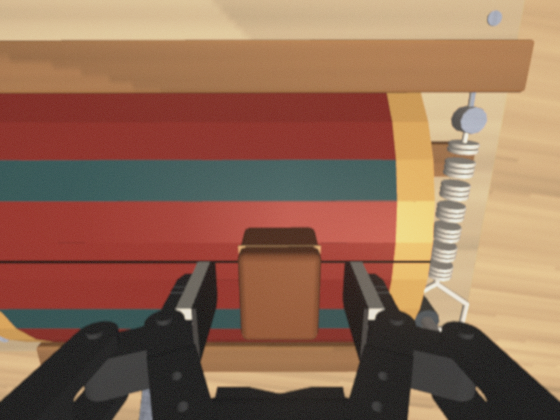

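Released and standing. Up, slowly first.

Call:
play_rows([
  [0,0,-6,0,0,0,90],
  [0,0,-15,0,0,0,90],
  [0,0,-30,0,0,0,90],
  [0,0,-40,0,0,0,90],
  [0,0,-30,0,0,0,90],
])

```text
clock: 30.95
tcp_pos: [0.469, 0.0285, 0.2304]
orientation: [0.244, -3.128, -0.002]
contact_force: [0.6, -0.3, 0.2]
grip_width: 0.0551
```

```bash
python3 -c "
from h import *
g=snap('wrist','w40.png'); snap('top','top4.png')
C=cloud(g); m=(C[...,2]>.118)&(C[...,2]<.14); m[300:]=0; P=C[m]; c=cv2.minAreaRect((P[:,:2]*1000).astype(np.float32)); print(c,P[:,2].mean()); d=np.array(c[0])/1000-cr; print(d@fx,d@fy)
weights(load('top4'))
plan([.5748,-.322,.20],np.pi+.47,claw=60)
"
```

```text
((470.4479675292969, 27.00339126586914), (39.775569915771484, 32.07529830932617), 9.150263786315918) 0.12797991971303405
-3.028921737674451e-05 0.043915611538696296
from [0.4715 0.0289 0.2324] yaw -2.9865 tilt 0.12 n 9
[-5.3, -40.3, 3.6, -0.0, 0.0, -0.035, 60]
[-3.9, -40.5, 3.6, -0.0, 0.0, -0.035, 60]
[-2.5, -40.6, 3.6, -0.0, 0.0, -0.035, 60]
[-1.1, -40.6, 3.6, -0.0, 0.0, -0.035, 60]
[0.4, -40.6, 3.6, -0.0, 0.0, -0.035, 60]
[1.8, -40.6, 3.6, -0.0, 0.0, -0.035, 60]
[3.2, -40.5, 3.6, -0.0, 0.0, -0.035, 60]
[4.6, -40.4, 3.6, -0.0, 0.0, -0.035, 60]
[6.0, -40.2, 3.6, -0.0, 0.0, -0.035, 60]
```

View pics/w40.png

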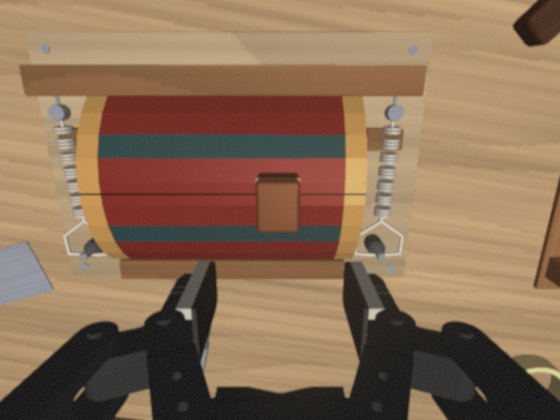

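Call:
play_rows([
  [-5,-40,0,0,0,-0.035,60],
  [-4,-41,0,0,0,-0.035,60],
  [-3,-41,0,0,0,-0.035,60],
  [-1,-41,2,0,0,-0.035,60],
  [0,-41,3,0,0,-0.035,60],
])

```text
clock: 31.55
tcp_pos: [0.5325, -0.166, 0.2329]
orientation: [-0.547, 3.086, -0.006]
contact_force: [0.7, 0.1, 0.4]
grip_width: 0.0655
```

Call:
play_rows([
  [2,-41,3,0,0,-0.035,60],
  [3,-36,4,0,0,-0.035,60],
  [3,-15,4,0,0,-0.035,60],
  [1,-3,3,0,0,-0.03,60],
  [0,0,0,0,0,0,60],
])

```text
clock: 32.05
tcp_pos: [0.5584, -0.2701, 0.2175]
orientation: [-0.747, 3.046, -0.005]
contact_force: [-0.4, 0.6, -0.5]
grip_width: 0.0652
```

```bash
python3 -c "
from h import *
g=snap('wrist','w41.png'); weights(g)
plan([.5748,-.322,.10],np.pi+.47,claw=60,n=3)
"
```

```text
[423. 136.] c 0.4643 -0.1667 size [18.2, 33.0] long dir deg -80.8 z 0.0353
[223. 165.] c 0.5751 -0.3221 size [30.9, 39.6] long dir deg 26.7 z 0.0315
from [ 0.5584 -0.2697  0.2178] yaw -2.6607 tilt 0.36 n 3
[3.4, -17.8, 39.3, -0.001, 0.002, 0.004, 60]
[3.3, -17.9, 39.3, -0.001, 0.002, 0.004, 60]
[3.2, -17.9, 39.3, -0.001, 0.002, 0.004, 60]
```

View pics/w41.png

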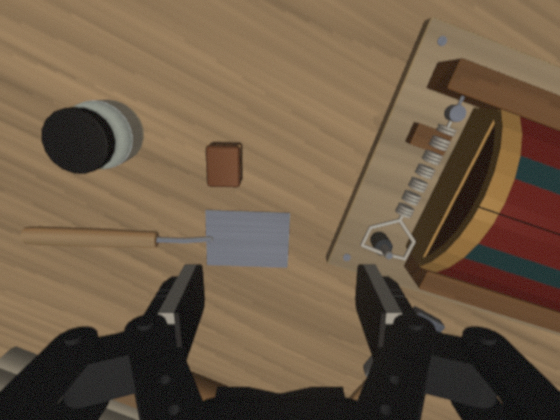

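Call:
play_rows([
  [4,-20,25,0,0.002,0.004,60],
  [4,-20,30,0,0.002,0.004,60],
  [2,-8,30,0,0,0,60],
  [0,-1,20,0,0,0,60],
  [0,0,2,0,0,0,60],
])

```text
clock: 32.6
tcp_pos: [0.5753, -0.3153, 0.112]
orientation: [-0.737, 3.048, -0.01]
contact_force: [-0.5, 0.7, -0.1]
grip_width: 0.0655
```

```bash
python3 -c "
from h import *
g=snap('wrist','w42.png'); weights(g)
plan([.575,-.322,.008],np.pi+.467,claw=60,n=3)
"
```

```text
[549. 163.] c 0.4667 -0.1795 size [9.6, 19.1] long dir deg 17.7 z 0.0339
[271. 207.] c 0.5752 -0.3227 size [30.9, 39.9] long dir deg 26.8 z 0.0315
from [ 0.5758 -0.3152  0.1131] yaw -2.6665 tilt 0.57 n 3
[1.5, -1.6, 35.0, -0.003, 0.002, 0.003, 60]
[1.4, -1.7, 35.0, -0.003, 0.002, 0.003, 60]
[1.3, -1.8, 35.0, -0.003, 0.002, 0.003, 60]
```

Call:
play_rows([
  [2,-3,15,-0.004,0.003,0.004,60],
  [2,-2,22,-0.004,0.002,0.004,60],
  [0.5,-0.5,20,0,0,0,60],
  [0,0,12,0,0,0,60],
  [0,0,3,0,0,0,60],
])

```text
clock: 33.15
tcp_pos: [0.5772, -0.3223, 0.0404]
orientation: [-0.726, 3.052, -0.006]
contact_force: [-0.1, 0.1, -0.5]
grip_width: 0.0655
```

```bash
python3 -c "
from h import *
plan([.575,-.3225,.008],np.pi+.467,claw=60,n=1)
"
```

```text
from [ 0.5772 -0.3223  0.0404] yaw -2.6745 tilt 0.34 n 1
[2.1, 0.9, 32.3, -0.005, 0.004, 0.0, 60]
```

Call:
play_rows([
  [1.2,0.5,9,-0.004,0.003,0,60],
  [0.6,0.3,9,0,0,0,60],
  [0,0,8,0,0,0,60],
  [0,0,4,0,0,0,60],
])

```text
clock: 33.55
tcp_pos: [0.576, -0.3225, 0.0091]
orientation: [-0.726, 3.054, -0.002]
contact_force: [0.1, 0.3, -0.1]
grip_width: 0.0652
```

```bash
python3 -c "
from h import *
plan([.575,-.3225,.008],np.pi+.467,claw=60,n=1)
"
```

```text
from [ 0.576  -0.3225  0.0091] yaw -2.6746 tilt 0.14 n 1
[0.9, 0.5, 1.1, -0.002, 0.002, -0.0, 60]
```

Call:
play_rows([
  [0.8,0.4,0.8,-0.001,0.001,0,110],
  [0,0,0,0,0,0,160],
  [0,0,0,0,0,0,220],
  [0,0,0,0,0,0,255],
], force=50)

```text
clock: 33.95
tcp_pos: [0.5751, -0.3224, 0.0082]
orientation: [-0.727, 3.056, -0.001]
contact_force: [-0.5, -0.2, -3.9]
grip_width: 0.0307
```

```bash
python3 -c "
from h import *
plan([.575,-.3225,.008],np.pi+.467,claw=60,n=1);print(r.get_obs()['grip_width'])
snap('wrist','w43.png')
"
```

```text
from [ 0.5751 -0.3224  0.0082] yaw -2.6745 tilt 0.04 n 1
[0.2, -0.1, 0.2, -0.001, 0.0, 0.0, 60]
0.03068864532710262
```

Call:
play_rows([
  [0,0,-8,0,0,0,255],
  [0,0,-25,0,0,0,255],
  [0,0,-45,0,0,0,255],
  [0,0,-45,0,0,0,255],
  [0,0,-45,0,0,0,255],
])

```text
clock: 34.5
tcp_pos: [0.5696, -0.3208, 0.1746]
orientation: [0.726, -3.044, -0.015]
contact_force: [1.2, -0.5, -2.4]
grip_width: 0.0312
```

```bash
python3 -c "
from h import *
t=fw(0,-.042); plan([t[0],t[1],.205],np.pi+FY,claw=255);print(r.get_obs()['grip_width'])
"
```

```text
from [ 0.5696 -0.3208  0.1746] yaw -2.6732 tilt 0.89 n 7
[-6.0, 39.1, -3.9, 0.002, -0.002, 0.045, 255]
[-4.2, 39.3, -4.0, 0.002, -0.002, 0.045, 255]
[-2.4, 39.5, -4.0, 0.002, -0.002, 0.045, 255]
[-0.7, 39.5, -4.1, 0.002, -0.002, 0.045, 255]
[1.1, 39.5, -4.1, 0.002, -0.002, 0.045, 255]
[2.9, 39.4, -4.2, 0.002, -0.002, 0.045, 255]
[4.6, 39.2, -4.3, 0.002, -0.002, 0.045, 255]
0.031228596263123812
```

View pics/w43.png

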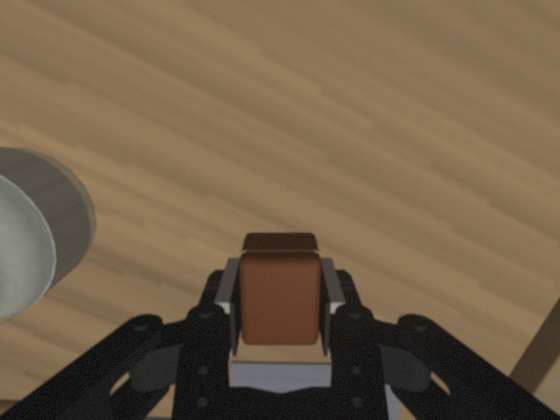

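Call:
play_rows([
  [-6,39,-8,0.002,-0.002,0.045,255],
  [-4,39,-8,0.002,-0.002,0.045,255],
  [-2,39,-8,0.002,-0.002,0.045,255],
  [-1,39,-5,0.002,-0.002,0.045,255],
  [1,39,-3,0.002,-0.002,0.045,255],
])

```text
clock: 35.0
tcp_pos: [0.5128, -0.1356, 0.2181]
orientation: [-0.35, 3.108, -0.016]
contact_force: [0.4, 0.6, -2.5]
grip_width: 0.031
```

Call:
play_rows([
  [3,25,0,0,0,0.045,255],
  [3,12,0,0,0,0.03,255],
  [0,3,0,0,0,0,255],
  [0,0,0,0,0,0,255],
])

```text
clock: 35.4
tcp_pos: [0.4961, -0.0887, 0.2208]
orientation: [-0.247, 3.115, -0.02]
contact_force: [0.3, -0.3, -2.2]
grip_width: 0.0309
```

```bash
python3 -c "
from h import *
t=fw(0,-.042); plan([t[0],t[1],.135],np.pi+FY,claw=255,n=3);print(r.get_obs()['grip_width'])
"
```

```text
from [ 0.4961 -0.0887  0.2208] yaw -2.9834 tilt 1.2 n 3
[2.9, 11.2, 28.4, -0.005, 0.005, 0.002, 255]
[2.8, 11.1, 28.5, -0.005, 0.005, 0.002, 255]
[2.7, 10.9, 28.5, -0.005, 0.005, 0.002, 255]
0.030946722940252094
```

Call:
play_rows([
  [3,12,22,-0.005,0.005,0.002,255],
  [3,11,22,-0.005,0.005,0.002,255],
  [2,8,20,-0.004,0.004,0,255],
  [0,1,8,0,0,0,255],
  [0,0,0,0,0,0,255],
])

```text
clock: 35.9
tcp_pos: [0.4871, -0.0638, 0.1473]
orientation: [-0.234, 3.128, -0.002]
contact_force: [0.0, -0.8, -1.8]
grip_width: 0.031
```

```bash
python3 -c "
from h import *
t=fw(0,-.042); plan([t[0],t[1],.106],np.pi+FY,claw=255,n=1)
snap('wrist','w44.png')
"
```

```text
from [ 0.4871 -0.0638  0.1473] yaw -2.9922 tilt 0.28 n 1
[2.8, 6.4, 41.3, -0.002, 0.004, -0.004, 255]
```

View pics/w44.png

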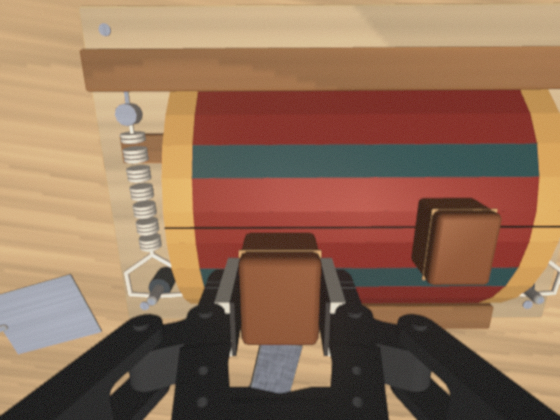

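Call:
play_rows([
  [1.5,2,9,-0.002,0.003,-0.003,255],
  [1,1,9,0,0,0,255],
  [0.3,0,7,0,0,0,255],
  [0,0,4,0,0,0,255],
  [0,0,0,0,0,0,255],
])

```text
clock: 36.45
tcp_pos: [0.4863, -0.0633, 0.1185]
orientation: [-0.234, 3.127, -0.002]
contact_force: [0.3, 1.0, -3.0]
grip_width: 0.0312
```

```bash
python3 -c "
from h import *
t=fw(0,-.044); plan([t[0],t[1],.105],np.pi+FY,claw=255,n=1)
"
```

```text
from [ 0.4863 -0.0633  0.1185] yaw -2.9922 tilt 0.34 n 1
[1.9, 3.8, 13.4, -0.002, 0.006, -0.004, 255]
```

Call:
play_rows([
  [1.2,1,4,-0.001,0.004,-0.003,255],
  [1,1,4,0,0.001,0,255],
  [0,0,3,0,0,0,255],
  [0,0,1,0,0,0,255],
])

```text
clock: 36.85
tcp_pos: [0.4842, -0.0614, 0.1059]
orientation: [-0.24, 3.131, -0.002]
contact_force: [0.4, 0.3, -3.4]
grip_width: 0.0311
```

```bash
python3 -c "
from h import *
t=fw(0,-.044); plan([t[0],t[1],.105],np.pi+FY,claw=255,n=1); print(r.get_obs()['contact_force'])
"
```

```text
from [ 0.4842 -0.0614  0.1059] yaw -2.9887 tilt 0.09 n 1
[0.0, 1.6, 0.9, -0.001, 0.001, -0.001, 255]
[ 0.36665003  0.34904018 -3.43252612]
```

Call:
play_rows([
  [0,0,1,-0.001,0.001,0,255],
  [0,0,0.4,0,0,0,255],
])

```text
clock: 37.05
tcp_pos: [0.4842, -0.0613, 0.1049]
orientation: [0.24, -3.132, 0.001]
contact_force: [-4.1, -0.2, 8.8]
grip_width: 0.0308
```

Call:
play_rows([
  [0,0,0,0,0,0,155],
  [0,0,0,0,0,0,145],
  [0,0,0,0,0,0,130],
  [0,0,0,0,0,0,110],
  [0,0,0,0,0,0,100],
])

```text
clock: 37.55
tcp_pos: [0.486, -0.0613, 0.106]
orientation: [-0.24, 3.129, -0.001]
contact_force: [0.1, -0.2, -0.0]
grip_width: 0.0516
```

Call:
play_rows([
  [0,0,-6,0,0,0,100],
  [0,0,-15,0,0,0,100],
  [0,0,-30,0,0,0,100],
  [0,0,-40,0,0,0,100],
  [0,0,-40,0,0,0,100],
])

```text
clock: 38.05
tcp_pos: [0.4821, -0.0604, 0.2397]
orientation: [0.243, -3.126, -0.005]
contact_force: [0.9, -0.3, 0.4]
grip_width: 0.0522
```

Call:
play_rows([
  [0,0,-10,0,0,0,100],
  [0,0,0,0,0,0,100],
  [0,0,0,0,0,0,100],
])

```text
clock: 38.35
tcp_pos: [0.4852, -0.0597, 0.2572]
orientation: [-0.244, 3.128, -0.001]
contact_force: [-0.7, -0.9, -0.8]
grip_width: 0.0522
```

```bash
python3 -c "
from h import *
g=snap('wrist','w45.png'); snap('top','top5.png');snap('scene','scene5.png')
C=cloud(g); m=((C[...,2]>.118)&(C[...,2]<.14)).astype(np.uint8); m[300:]=0
n,l,st,ce=cv2.connectedComponentsWithStats(m)
for i in range(1,n):
    if st[i,4]<100: continue
    P=C[l==i]; c=cv2.minAreaRect((P[:,:2]*1000).astype(np.float32)); d=np.array(c[0])/1000-cr; print(c,P[:,2].mean(),d@fx,d@fy)
a=load('scene5')['color'];cv2.imwrite('pics/s5.png',cv2.resize(a[130:350,130:390],None,fx=3,fy=2.7,interpolation=3))
print(r.get_obs()['tcp_pos'],r.get_obs()['contact_force'])
"
```

```text
((470.9081115722656, 26.777389526367188), (40.40019226074219, 32.32713317871094), 8.183097839355469) 0.12773919866317826 0.0003897548309326211 0.04362191978149414
((484.7090759277344, -61.488346099853516), (39.774742126464844, 31.928096771240234), 8.460111618041992) 0.12801323505045842 0.0005204500633239651 -0.04569617456359863
[ 0.48451504 -0.05968138  0.25595051] [ 0.06344724  0.52900459 -0.00415132]
```

View pics/w45.png

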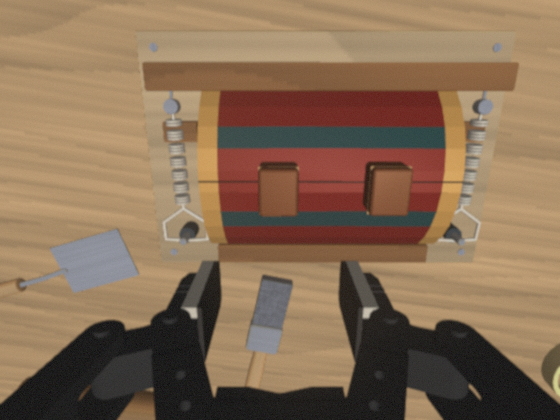

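View pics/s5.png

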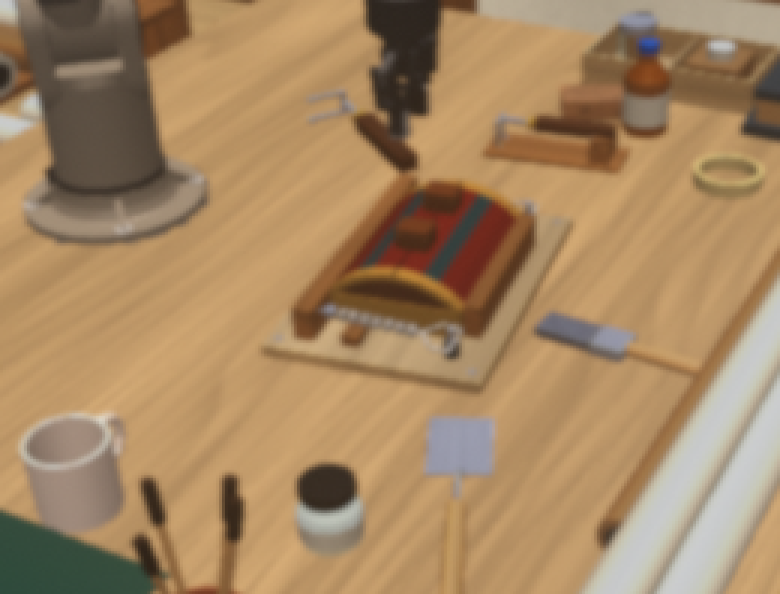

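```bash
python3 -c "
from h import *
g=load('w45'); C=cloud(g); hsv=cv2.cvtColor(g['color'],cv2.COLOR_BGR2HSV)
for (x0,x1) in ((158,212),(432,486)):
    for v in range(234,246,2):
        row=[(u,round(float(C[v,u,2]),3)) for u in range(x0,x1) if .03<C[v,u,2]<.056]
        print(v,row[:3],len(row))
a=g['color'];cv2.imwrite('pics/c45.png',cv2.hconcat([cv2.resize(a[190:265,x:x+75],None,fx=5,fy=5,interpolation=3) for x in (150,420)]))
"
```

```text
234 [(164, 0.045), (165, 0.046), (166, 0.046)] 22
236 [(164, 0.046), (165, 0.045), (166, 0.045)] 22
238 [(165, 0.045), (166, 0.045), (167, 0.045)] 37
240 [(170, 0.046), (171, 0.044), (172, 0.044)] 27
242 [] 0
244 [] 0
234 [(443, 0.036), (444, 0.04), (445, 0.041)] 23
236 [(443, 0.034), (444, 0.039), (445, 0.04)] 21
238 [(440, 0.044), (441, 0.043), (442, 0.046)] 30
240 [(437, 0.043), (438, 0.045), (439, 0.044)] 30
242 [(452, 0.042)] 1
244 [] 0
```

View pics/c45.png

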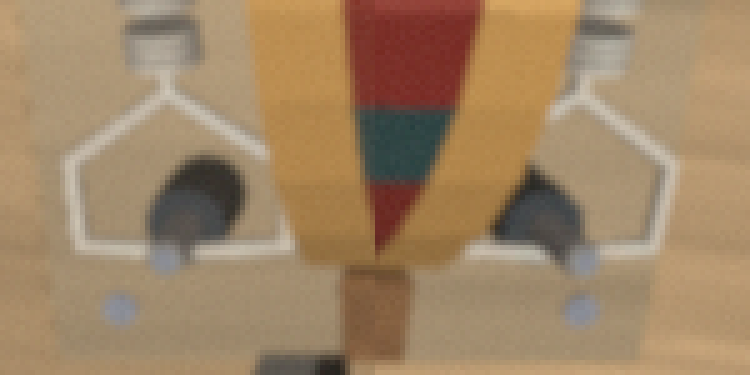

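Both ring wires measure 44 to 45 mm above the bench, which is wire top plus about 1 mm of depth bias, so they sit on the collars with the pins inside the rings. Handing in.

```bash
python3 -c "
from bench import r
print(r.hand_in())"
```

```text
the job is handed in; nothing more can be done
None
```

I finished the job and handed it in at about 38 s of the 210 s allowed; no verdict was reported.

**What I did**
- I took the smaller puller from the stand. The larger loose look-alike stayed where it was.
- I hooked the left ring, then the right ring, over their posts and down to the collars.
- I laid the puller back in its stand.
- I then set the two leather weights that were on the bench on the crown. No others were visible in any view.

**Last checks**

| Item | Measured | Required |
|---|---|---|
| Ring wires | both about 44–45 mm up (depth reads about 1 mm high), on the collars with the pins inside the rings | within 14 mm of the post point, which is 42 mm up |
| Clamp bar | looked home against the lid; the right ring moved about 4 mm when the left was hooked. Judged by eye, not measured directly | over 3 mm |
| Puller | level, within about 2 mm of where it first lay | within 20 mm, height within 6 mm |
| Weights, distance from seam | about 0.4 and 0.5 mm | under 9 mm |
| Weights, distance along the seam from the lid's middle | 43.6 and 45.7 mm, on opposite sides | under 105 mm |
| Weights, distance between centres | 89 mm | over 45 mm |
| Gripper | open, clear of everything | touching nothing |

The other bench items looked unmoved in the final pictures. No check failed or disagreed.

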